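Turn the rye slab base-up onto the cooling rack and start the blower

ROBOT

A 6-joint arm with a two-finger parallel gripper is mounted at the origin on the work surface. World frame = base frame: x ahead of the robot, y to its left, z up, the work surface at z = 0. Lengths are in mm, angles in rad, forces in N, time in s.
With the tool pointing down it reaches from about 275 to 825 mm from the base axis. Payload 4.9 kg.
Tool frame: the origin (TCP) lies at the very end of the fingers, on their centre line; the grasp point (between the pads) lies 19 mm behind it; z points along the fingers, y is the line along which they close (so a half turn about z gives the same grasp; the last joint's range is limited). The gripper opens to 85 mm and grips with 20 to 120 N. Pads are 22 mm wide; open, the fingers measure 114 mm over their backs; the gripper's body (76 mm by 85 mm) begins 54 mm behind the grasp point. The pads swing forward as they close: fully open they stand 13 mm farther back than shut.
Start: joints at [-1.31, 0.326, -0.193, 1.052, 0, 1.437], TCP at [211.556, -507.703, 231.281] pointing down, gripper open.
Joint ranges: [-2.65, 2.65], [-0.97, 1.79], [-1.3, 1.35], [-1.93, 2.1], [-1.47, 1.37], [-3.14, 3.14]. Speed limits (rad/s): [2.57, 2.57, 3.14, 3.14, 3.14, 3.14].

INTERFACE

Orientations are given as a unit quaternion [x, y, z, w].
In Python, from station import bot gives the robot as it stands.
- The arm moves only by the tool arm_command, never from a script. Its argument "plan" is a list of rows, each an object with "twist": the turn, a rotation vector about the tool's x, y, z scaled (see below), a list of three; "linear": the shift along the tool's x, y, z scaled (see below), a list of three; "gripper": the finger opening in mm, from 0 to 85.4. In form: [{"twist": [wx, wy, wz], "linear": [dx, dy, dz], "gripper": gripper}, ...]. A call has 1 to 5 rows; each row shifts and turns the commanded pose from where the row before left it, along the tool's axes as they then stand; what a row does not reach is not made up. The controller multiplies each number of a shift by 20 mm and each number of a turn by 0.15 rad. A row lasts 1/8 s, in which the tool goes at most 62.5 mm and 10.7 degrees, less where a joint would pass 70% of its speed; a pose out of reach is approached as far as the arm can. A call with a number of a shift or a turn outside -1 to 1 is refused whole. A call with a gripper value outside its range is refused whole. The fingers move at their own pace and stop on an object; "newtons" is the grip in N (left out, the last holds). Time passes only in rows, so rows that do not move let the fingers close. It gives the time, the measured TCP pose, the force, the opening and the grip force at its end, in the units of the state.
- bot.read_state(): the state, without advancing time (a new reading comes with each control period).
- bot.read_camera(name): name is "scene" or "top" or "wrist"; returns a dict with "img" (400x640x3 uint8, red, green, blue), "z_map" (400x640 float32, mm along the optical axis (not along the pixel's ray), 0 where there is no reading), "mtx" (3x3 intrinsics, pixels), "rvec" (rotation vector, rad) and "tvec" (3), from world to camera coordinates, as OpenCV has them. Camera axes: x right, y down, z forward; pixel columns grow to the right and rows downward; lengths in mm; the calibration is good to about 2 mm. A picture is of the moment at which its call begins.
- bot.close_job(): hands the job in; it is judged then, once.
The state is a dict: "time": time; "joints": joint angles; "dq": joint speeds; "tau": joint torques, N m; "tcp_pos": TCP position; "eef_rot": TCP orientation; "force": force on the tool from outside, world axes, zero at the start; "wrist_torque": the same for the moment, N m; "finger_gap": finger opening in mm; "grasp_force": force on a finger pad.
Only numpy, scipy, OpenCV 4.12 (cv2) and the standard library are available. Lean on these libraries where they do the work, as an engineer would, in place of code of your own. Each camera call takes 0.05 s, during which the arm holds its last target. There are 200 camera calls.

TASK

Take the flat rye slab off the baking tray, turn it over, and lay it pale base up in the middle lane of the slatted cooling rack, lengthwise between the two loaves there, without letting it fall or topple. Then start the cooling blower: twist its red spring-return starter clockwise to the stop, hold it there for a moment and let go so that it springs back. Leave the loaves and the bench tools where they are.

Things in the scene. Friction and masses are not known exactly. Their poses are not given: they have to be found in the camera images.
- slab: Flat rigid rye slab (crusty bread), 145 x 58 x 24 mm, 0.12 to 0.24 kg. Its x axis is its length, y its 58 mm width, z points out of the brown crust face with dark diagonal scores. Origin: centre of the pale floured base (the scored face is at z = +24 mm). Starts lying scored face up on the tray, between loaf_a and loaf_b. It stands by itself on one of its 58 x 24 mm ends.
- slab_mid (a point): Centre of the slab's volume, 12 mm above its base, same axes as the slab.
- tray: Dark steel baking tray, 300 (x) x 320 (y) mm, floor 3 mm thick, rim 12 mm high, fixed. Origin: centre of its underside, on the bench. It may be on the left or on the right of the bench, with the rack on the other side.
- rack: Wooden cooling rack, 300 (x) x 320 (y) mm, top of its slats 28 mm above the bench, fixed. Nine 24 mm wide slats run along its x axis, 37 mm apart centre to centre. Origin: centre of its underside, on the bench.
- rack_spot (a point): Middle of the rack's free lane, on top of the slats (28 mm above the bench), at the rack's centre, same axes as the rack. The lane runs along x; loaf_c and loaf_d lie about 118 mm to either side (y).
- blower: Grey cooling blower, fixed box 160 (x) x 140 (y) x 90 mm high, its top at z = 90 mm above the bench, at the middle of the bench beyond the free space between tray and rack. Origin: centre of its underside.
- starter_grip (a point): Grip point of the starter, on its vertical turning axis, 118 mm above the bench and 35 mm from the blower's centre towards the robot. The starter is a red bar grip 56 mm long, 14 mm wide, 30 mm high (102 to 132 mm above the bench) on a black disc; the point's x axis lies along the bar and turns with it, y across the 14 mm.
- starter (a joint): Angle of the starter: 0 at rest (bar along the blower's x axis), growing clockwise seen from above, stop at 1.25 rad. A spring of up to 0.2 N m returns it to 0 when let go.
- loaf_a: Bystander, leave alone: golden loaf 150 x 48 x 47 mm on the tray, lengthwise along x. Origin: centre of its underside.
- loaf_b: Bystander, leave alone: brown loaf 150 x 48 x 47 mm on the tray, lengthwise along x, on the other side of the slab. Origin: centre of its underside.
- loaf_c: Bystander, leave alone: brown loaf 150 x 48 x 47 mm on the rack, lengthwise along x. Origin: centre of its underside.
- loaf_d: Bystander, leave alone: golden loaf 150 x 48 x 47 mm on the rack, lengthwise along x, on the other side of the lane. Origin: centre of its underside.
- dredger: Bystander, leave alone: aluminium flour dredger, upright cylinder 62 mm in diameter, 105 mm high, on the bench on the robot's side. Origin: centre of its underside.
- scraper: Bystander, leave alone: dough scraper lying flat, 100 (x) x 120 (y) x 16 mm, steel blade and dark wooden grip. Origin: on the bench under about its middle.
- brush: Bystander, leave alone: pastry brush 200 mm long lying on the bench on the robot's side. Origin: near its middle, on the bench.

How it is judged (in metres and radians):
On the way, in this order (a step that is already met when the one before it is completed fails the run):
1. The slab lies still and let go on the rack, pale base up, flat on the slats, its centre within 25 mm (level) of the lane's middle and its length within 0.2 rad of the lane (angle between slab's own z axis and vertical above 3.02 rad and horizontal distance between slab_mid and rack_spot below 0.025 m and angle between the x axis of slab and the x axis of rack, either way round below 0.2 rad and z of slab_mid in the frame of rack_spot between 0.008 and 0.018 m and linear speed of slab below 0.02 m/s and contact force between the fingers and slab below 0.05 N), for 0.3 s.
2. After that, the starter is twisted to its stop (past 1.17 rad) and held there for 0.2 s (value of joint starter above 1.17 rad), for 0.2 s.
At the end, for the whole second after the job is handed in: The slab lies at rest and released on the rack's slats, pale base up (level within about 7 degrees), its centre within 25 mm of the lane's middle seen from above and its length within 0.2 rad of the lane; the starter, having been to its stop, has sprung back to below 0.1 rad (all of step 1 and value of joint starter below 0.1 rad); the robot touches nothing.
It fails at once if A bystander (loaf, dredger, scraper, brush) is shifted by more than 25 mm (distance of any of loaf_a, loaf_b, loaf_c, loaf_d, dredger, scraper, brush from where it was at the start of the episode above 0.025 m).
It fails at once if The slab topples, falls or is thrown: it turns faster than 8 rad/s or moves faster than 1.5 m/s (carry it below that; set it down, do not push it over from standing) (angular speed of slab above 8 rad/s or linear speed of slab above 1.5 m/s).
It also fails if it takes over 72 s, if anything falls off the work surface, if the arm or the gripper's body presses on something with over 40 N, if the wrist force passes 120 N, or if a joint passes its speed limit or range.

## Working session

There is one attempt and no reset: what is moved stays moved. The work goes in short steps, Python scripts to look and compute and a tool call to move; the robot and the scene stay as the last step left them, time stands still between calls to the robot, and variables do not carry over. Pictures are saved under pics/ and viewed, at most 10 in all, crops included, and the job is handed in when it is done.

Besides the shell and the picture viewer there is one more tool, called after "Request:" as name(argument=value, ...) on one line, values as JSON. arm_command: Moves the arm, as the interface text tells. Its arguments: {"type":"object","properties":{"plan":{"type":"array"},"newtons":{"type":"number"}},"required":["plan"]}

```bash
ls; mkdir -p pics; cat > h.py <<'E'
from station import bot
import numpy as np, cv2
from scipy.spatial.transform import Rotation as R
def cam(n):
    c=bot.read_camera(n); c['R']=cv2.Rodrigues(np.array(c['rvec'],float))[0]; c['t']=np.array(c['tvec'],float).ravel(); return c
def ray(c,uv):
    d=np.linalg.inv(c['mtx'])@np.array([uv[0],uv[1],1.]); return -c['R'].T@c['t'], c['R'].T@d
def onz(c,uv,z):
    o,d=ray(c,uv); return o+d*(z-o[2])/d[2]
def cloud(c):
    v,u=np.mgrid[0:400,0:640]; z=c['z_map'].astype(float)
    p=np.stack([u,v,np.ones_like(u)],-1)@np.linalg.inv(c['mtx']).T*z[...,None]
    return (p-c['t'])@c['R']
def save(c,n): cv2.imwrite('pics/'+n,cv2.cvtColor(c['img'],cv2.COLOR_RGB2BGR))
E
python3 - <<'E'
from h import *
for n in('scene','top'):
    c=cam(n); save(c,n+'0.png'); o=-c['R'].T@c['t']; print(n,o.round(),c['R'].round(2).tolist(),c['mtx'][0,0])
s=bot.read_state(); print({k:np.round(v,3).tolist() for k,v in s.items()})
E
```

```text
pics
scene [1373. -634.  765.] [[0.59, 0.8, -0.03], [0.4, -0.33, -0.86], [-0.7, 0.5, -0.52]] 415.27226467252444
top [ 342.   22. 1731.] [[0.01, -1.0, 0.01], [-1.0, -0.01, -0.08], [0.08, -0.01, -1.0]] 509.3324440041366
{'time': 0.1, 'joints': [-1.31, 0.327, -0.193, 1.052, 0.0, 1.437], 'dq': [-0.001, -0.004, 0.003, -0.0, -0.002, 0.001], 'tau': [0.0, -44.424, 26.304, 0.008, -0.0, 0.0], 'tcp_pos': [211.433, -507.165, 230.553], 'eef_rot': [0.981, 0.196, -0.0, -0.001], 'force': [0.173, -0.507, 0.091], 'wrist_torque': [-0.032, -0.03, -0.033], 'grasp_force': 0.0, 'finger_gap': 85.675}
```

View pics/top0.png

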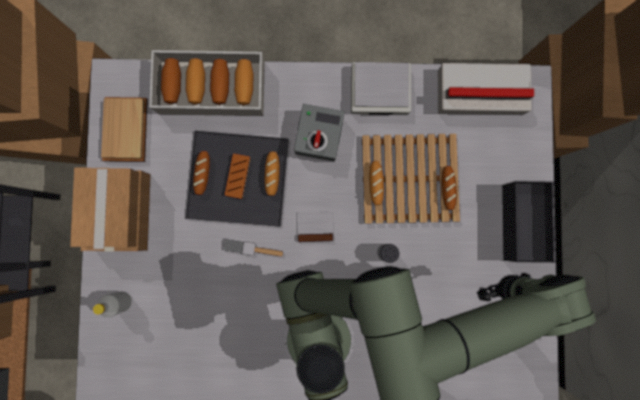

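View pics/scene0.png

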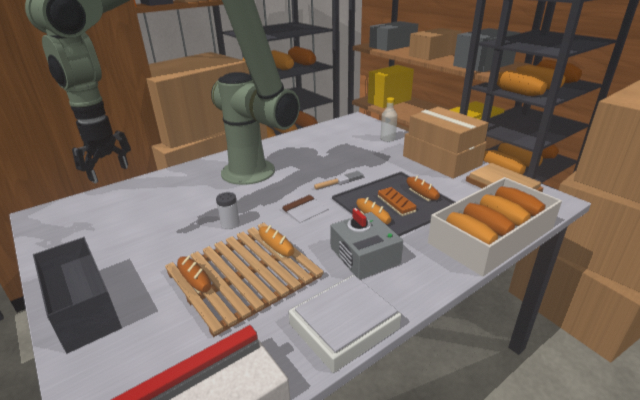

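```bash
cat > m.py <<'E'
from h import *
def comps(c,lo,hi,zr,amin=40,box=(250,800,-450,450)):
    P=cloud(c); hsv=cv2.cvtColor(c['img'],cv2.COLOR_RGB2HSV)
    m=cv2.inRange(hsv,lo,hi)>0
    m&=(P[...,2]>zr[0])&(P[...,2]<zr[1])&(P[...,0]>box[0])&(P[...,0]<box[1])&(P[...,1]>box[2])&(P[...,1]<box[3])
    n,l,st,ce=cv2.connectedComponentsWithStats(m.astype(np.uint8)*1,connectivity=8)
    for i in range(1,n):
        if st[i,4]<amin: continue
        p=P[l==i]; zt=np.percentile(p[:,2],80)
        r=cv2.minAreaRect(p[:,:2].astype(np.float32)); b=cv2.boxPoints(r); e=max([b[1]-b[0],b[2]-b[1]],key=np.linalg.norm)
        a=np.arctan(e[1]/e[0]) if abs(e[0])>1e-6 else np.pi/2
        print(' px',ce[i].round(),st[i,4],'ctr',np.round(r[0],1),'size',np.round(sorted(r[1]),1),'ang',round(float(a),3),'z80',round(zt,1),'zmed',round(np.median(p[:,2]),1))
if __name__=='__main__':
    for n in('top','scene'):
        c=cam(n)
        print(n,'bread (orange)'); comps(c,(4,90,50),(22,255,255),(12,70))
        print(n,'red'); comps(c,(172,120,60),(180,255,255),(80,150),5); comps(c,(0,150,60),(3,255,255),(80,150),5)
        print(n,'grey blower'); comps(c,(0,0,40),(180,70,200),(80,100))
        print(n,'tray dark'); comps(c,(0,0,0),(180,100,75),(-3,20),300)
        print(n,'rack'); comps(c,(5,50,50),(25,200,255),(20,36),60)
        print(n,'tall'); comps(c,(0,0,0),(180,255,255),(60,125),60,(250,800,-250,150))
    s=bot.read_state(); print(R.from_quat(s['eef_rot']).as_matrix().round(3).tolist())
E
python3 m.py
```

```text
top bread (orange)
 px [407. 178.] 5222 ctr [ 544.3 -299.6] size [297.1 309.3] ang -1.54 z80 34.1 zmed 29.5
 px [201. 172.] 493 ctr [553.  399.6] size [ 49.7 146.3] ang -0.114 z80 48.3 zmed 42.8
 px [271. 173.] 494 ctr [555.  163.3] size [ 46.8 145.8] ang -0.017 z80 48.9 zmed 43.1
 px [237. 175.] 765 ctr [546. 281.] size [ 62.3 144.9] ang -0.171 z80 30.7 zmed 27.3
 px [315. 237.] 185 ctr [340.9  12. ] size [ 20.  110.8] ang -1.552 z80 21.5 zmed 18.2
 px [269. 251.] 107 ctr [292.2 170. ] size [14.2 89.5] ang 1.408 z80 23.3 zmed 19.2
top red
 px [317. 138.] 63 ctr [656.6  11.3] size [18.4 42.3] ang -0.189 z80 134.7 zmed 131.4
top grey blower
 px [319. 130.] 1850 ctr [689.5   5.7] size [145.5 162.3] ang -0.167 z80 94.6 zmed 91.0
 px [202. 108.] 74 ctr [758.6 393.1] size [  8.6 110.4] ang -1.563 z80 97.7 zmed 93.1
 px [239. 108.] 94 ctr [759.6 266.3] size [ 10.7 136.3] ang -1.56 z80 98.9 zmed 93.8
top tray dark
 px [237. 179.] 5923 ctr [538.2 279.1] size [301.4 326.6] ang 1.498 z80 7.7 zmed 4.1
top rack
 px [366. 179.] 556 ctr [ 540.8 -160. ] size [ 30.9 295.7] ang 0.034 z80 32.1 zmed 29
[... 2606 characters left out ...]
d 28.2
 px [222. 285.] 796 ctr [ 548.7 -377.3] size [ 25.2 300.7] ang 0.034 z80 29.4 zmed 28.2
 px [201. 302.] 387 ctr [ 550.9 -440.6] size [ 18.7 300.7] ang 0.0 z80 29.3 zmed 28.1
 px [220. 306.] 447 ctr [ 631.3 -411.1] size [ 25.3 138.1] ang 0.031 z80 29.4 zmed 28.2
scene tall
 px [227. 202.] 356 ctr [ 297.5 -223.9] size [59.6 60.2] ang -0.896 z80 105.7 zmed 98.2
 px [366. 237.] 2336 ctr [690.1   5.3] size [145.4 164.3] ang -0.186 z80 92.2 zmed 90.2
 px [276. 238.] 438 ctr [ 525.7 -185.8] size [ 42.8 147.3] ang 0.036 z80 74.4 zmed 70.6
 px [333. 289.] 310 ctr [ 790.1 -180.2] size [ 19.7 139.2] ang -1.571 z80 63.6 zmed 62.5
[[0.923, 0.385, -0.0], [0.385, -0.923, 0.001], [0.0, -0.001, -1.0]]
```

Request:
arm_command(plan=[{"twist":[0,0,0],"linear":[0.9,-0.97,0],"gripper":85},{"twist":[0,0,0],"linear":[0.9,-0.97,0],"gripper":85},{"twist":[0,0,0],"linear":[0.9,-0.97,0],"gripper":85},{"twist":[0,0,0],"linear":[0.9,-0.97,0],"gripper":85},{"twist":[0,0,0],"linear":[0.9,-0.97,0],"gripper":85}])

```text
time: 0.82
tcp_pos: [257.5, -382.6, 231.2]
eef_rot: [0.981, 0.196, -0.0, -0.0]
force: [0.2, -0.3, 0.0]
finger_gap: 84.9
grasp_force: 0.0
```

Request:
arm_command(plan=[{"twist":[0,0,0],"linear":[0.9,-0.97,0],"gripper":85},{"twist":[0,0,0],"linear":[0.9,-0.97,0],"gripper":85},{"twist":[0,0,0],"linear":[0.9,-0.97,0],"gripper":85},{"twist":[0,0,0],"linear":[0.9,-0.97,0],"gripper":85},{"twist":[0,0,0],"linear":[0.9,-0.97,0],"gripper":85}])

```text
time: 1.45
tcp_pos: [303.3, -258.5, 231.2]
eef_rot: [0.981, 0.196, 0.0, -0.0]
force: [0.1, -0.6, -0.1]
finger_gap: 85.0
grasp_force: 0.0
```

Request:
arm_command(plan=[{"twist":[0,0,0],"linear":[0.9,-0.97,0],"gripper":85},{"twist":[0,0,0],"linear":[0.9,-0.97,0],"gripper":85},{"twist":[0,0,0],"linear":[0.9,-0.97,0],"gripper":85},{"twist":[0,0,0],"linear":[0.9,-0.97,0],"gripper":85},{"twist":[0,0,0],"linear":[0.9,-0.97,0],"gripper":85}])

```text
time: 2.08
tcp_pos: [349.0, -134.4, 231.3]
eef_rot: [0.981, 0.196, 0.0, -0.0]
force: [0.3, -0.1, 0.1]
finger_gap: 85.0
grasp_force: 0.0
```

Request:
arm_command(plan=[{"twist":[0,0,0],"linear":[0.9,-0.97,0],"gripper":85},{"twist":[0,0,0],"linear":[0.9,-0.97,0],"gripper":85},{"twist":[0,0,0],"linear":[0.9,-0.97,0],"gripper":85},{"twist":[0,0,0],"linear":[0.9,-0.97,0],"gripper":85},{"twist":[0,0,0],"linear":[0.9,-0.97,0],"gripper":85}])

```text
time: 2.7
tcp_pos: [394.8, -10.2, 231.3]
eef_rot: [0.981, 0.196, -0.0, 0.0]
force: [0.4, -0.9, -0.2]
finger_gap: 84.8
grasp_force: 0.0
```

Request:
arm_command(plan=[{"twist":[0,0,0],"linear":[0.9,-0.97,0],"gripper":85},{"twist":[0,0,0],"linear":[0.9,-0.97,0],"gripper":85},{"twist":[0,0,0],"linear":[0.9,-0.97,0],"gripper":85},{"twist":[0,0,0],"linear":[0.9,-0.97,0],"gripper":85},{"twist":[0,0,0],"linear":[0.9,-0.97,0],"gripper":85}])

```text
time: 3.32
tcp_pos: [440.5, 113.9, 231.2]
eef_rot: [0.981, 0.196, -0.0, 0.0]
force: [0.4, -0.5, 0.1]
finger_gap: 85.2
grasp_force: 0.0
```

Request:
arm_command(plan=[{"twist":[0,0,0],"linear":[0.9,-0.97,0],"gripper":85},{"twist":[0,0,0],"linear":[0.9,-0.97,0],"gripper":85},{"twist":[0,0,0],"linear":[0.9,-0.97,0],"gripper":85},{"twist":[0,0,0],"linear":[0.9,-0.97,0],"gripper":85},{"twist":[0,0,0],"linear":[0.9,-0.97,0],"gripper":85}])

```text
time: 3.95
tcp_pos: [486.3, 238.0, 231.1]
eef_rot: [0.981, 0.196, -0.0, 0.0]
force: [0.1, -0.3, -0.2]
finger_gap: 84.7
grasp_force: 0.0
```

Request:
arm_command(plan=[{"twist":[0,0,0],"linear":[0.9,-0.97,0],"gripper":85},{"twist":[0,0,0],"linear":[0.9,-0.97,0],"gripper":85},{"twist":[0,0,-1],"linear":[0,0,0],"gripper":85},{"twist":[0,0,-1],"linear":[0,0,0],"gripper":85},{"twist":[0,0,-1],"linear":[0,0,0],"gripper":85}])

```text
time: 4.58
tcp_pos: [504.3, 286.9, 230.9]
eef_rot: [0.911, 0.412, -0.0, -0.0]
force: [-0.2, 0.1, 0.7]
finger_gap: 84.9
grasp_force: 0.0
```

Request:
arm_command(plan=[{"twist":[0,0,-1],"linear":[0,0,0],"gripper":85},{"twist":[0,0,-1],"linear":[0,0,0],"gripper":85},{"twist":[0,0,-1],"linear":[0,0,0],"gripper":85},{"twist":[0,0,-1],"linear":[0,0,0],"gripper":85},{"twist":[0,0,-1],"linear":[0,0,0],"gripper":85}])

```text
time: 5.2
tcp_pos: [504.3, 286.8, 231.0]
eef_rot: [0.697, 0.717, -0.0, -0.0]
force: [-0.2, -0.5, 0.3]
finger_gap: 85.1
grasp_force: 0.0
```

Request:
arm_command(plan=[{"twist":[0,0,-1],"linear":[0,0,0],"gripper":85},{"twist":[0,0,-1],"linear":[0,0,0],"gripper":85},{"twist":[0,0,-1],"linear":[0,0,0],"gripper":85},{"twist":[0,0,-1],"linear":[0,0,0],"gripper":85},{"twist":[0,0,-1],"linear":[0,0,0],"gripper":85}])

```text
time: 5.82
tcp_pos: [504.3, 286.8, 231.0]
eef_rot: [0.386, 0.923, -0.0, -0.0]
force: [0.2, 0.7, -0.2]
finger_gap: 85.0
grasp_force: 0.0
```

Request:
arm_command(plan=[{"twist":[0,0,-1],"linear":[0,0,0],"gripper":85},{"twist":[0,0,-1],"linear":[0,0,0],"gripper":85},{"twist":[0,0,-1],"linear":[0,0,0],"gripper":85},{"twist":[0,0,-1],"linear":[0,0,0],"gripper":85},{"twist":[0,0,-0.18],"linear":[0,0,0],"gripper":85}])

```text
time: 6.45
tcp_pos: [504.3, 286.8, 231.1]
eef_rot: [0.085, 0.996, -0.0, -0.0]
force: [-0.5, 0.7, -0.7]
finger_gap: 84.8
grasp_force: 0.0
```

Request:
arm_command(plan=[{"twist":[0,-1,0],"linear":[0,0,0],"gripper":85},{"twist":[0,-1,0],"linear":[0,0,0],"gripper":85},{"twist":[0,-1,0],"linear":[0,0,0],"gripper":85},{"twist":[0,-0.49,0],"linear":[0,0,0],"gripper":85},{"twist":[0,0,0],"linear":[0,0,0],"gripper":85}])

```text
time: 7.08
tcp_pos: [502.6, 286.9, 230.5]
eef_rot: [0.082, 0.963, -0.022, 0.257]
force: [-0.1, -0.3, -0.6]
finger_gap: 85.2
grasp_force: 0.0
```

```bash
cat >> h.py <<'E'
def goto(target,az=None,th=None):
    """tool-frame units from present pose to target TCP; turn left over to (az,th) pose as rotvec in tool axes"""
    s=bot.read_state(); T=R.from_quat(s['eef_rot']); p=np.array(s['tcp_pos'])
    M=T.as_matrix(); print('t',round(s['time'],2),'tcp',p.round(1),'j',np.round(s['joints'],2),'gap',round(s['finger_gap'],1),'F',np.round(s['force'],1),'grip',round(s['grasp_force'],1))
    print('toolx',M[:,0].round(3),'toolz',M[:,2].round(3))
    if target is not None: print('shift units',(T.inv().apply(np.array(target)-p)/20).round(2))
    if az is not None: print('turn units',((T.inv()*pose(az,th)).as_rotvec()/.15).round(3))
def pose(az,th):
    D=R.from_matrix(np.array([[np.cos(az),np.sin(az),0],[np.sin(az),-np.cos(az),0],[0,0,-1]]))
    return D*R.from_rotvec([0,th,0])
E
python3 - <<'E'
from h import *
goto([550.5,279.7,11],np.pi-.17,-np.pi/6)
c=cam('wrist'); save(c,'w1.png')
from m import comps
comps(c,(4,60,40),(22,255,255),(12,45),300)
E
```

```text
t 7.08 tcp [502.6 286.9 230.5] j [ 0.57  0.14 -0.57  0.45 -0.34  0.67] gap 85.2 F [-0.1 -0.3 -0.6] grip 0.0
toolx [-0.855  0.146 -0.498] toolz [ 0.491 -0.084 -0.867]
shift units [ 3.37  0.05 10.72]
turn units [ 0.001 -0.013  0.005]
 px [446.  66.] 4648 ctr [549.7 398.5] size [ 44.3 147. ] ang -0.148 z80 42.3 zmed 37.9
 px [317.  84.] 8940 ctr [542.3 281.8] size [ 58.1 144.9] ang -0.174 z80 25.9 zmed 25.3
 px [201. 108.] 3928 ctr [550.8 169. ] size [ 42.6 147. ] ang 0.03 z80 42.3 zmed 37.6
 px [ 11. 224.] 781 ctr [ 664.9 -154.5] size [40.3 85.7] ang -0.738 z80 26.5 zmed 25.6
```

View pics/w1.png

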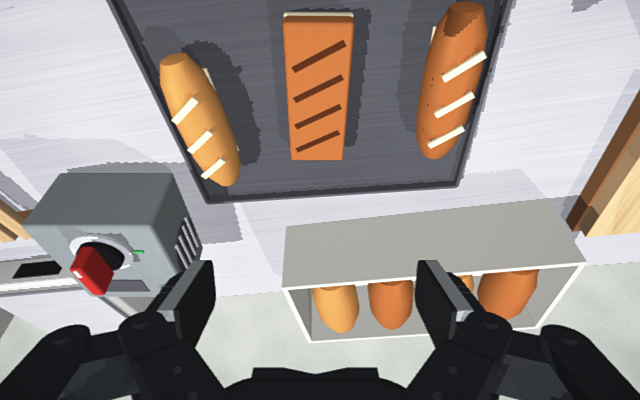

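Request:
arm_command(plan=[{"twist":[0,0,0],"linear":[0.68,0.015,1],"gripper":85},{"twist":[0,0,0],"linear":[0.68,0.015,1],"gripper":85},{"twist":[0,0,0],"linear":[0.68,0.015,1],"gripper":85},{"twist":[0,0,0],"linear":[0.68,0.015,1],"gripper":85},{"twist":[0,0,0],"linear":[0.68,0.015,1],"gripper":85}])

```text
time: 7.75
tcp_pos: [497.5, 290.1, 110.3]
eef_rot: [0.083, 0.962, -0.022, 0.258]
force: [-0.2, -0.2, 0.4]
finger_gap: 85.0
grasp_force: 0.0
```

Request:
arm_command(plan=[{"twist":[0,0,0],"linear":[0,0,1],"gripper":85},{"twist":[0,0,0],"linear":[0,0,1],"gripper":85},{"twist":[0,0,0],"linear":[0,0,1],"gripper":85},{"twist":[0,0,0],"linear":[0,0,1],"gripper":85},{"twist":[0,0,0],"linear":[0,0,0.6],"gripper":85}])

```text
time: 8.38
tcp_pos: [542.9, 281.8, 30.1]
eef_rot: [0.083, 0.962, -0.022, 0.257]
force: [0.9, -0.3, -0.2]
finger_gap: 84.8
grasp_force: 0.0
```

```bash
python3 - <<'E'
from h import *
goto([549.5,280.2,11],np.pi-.17,-np.pi/6)
c=cam('wrist'); save(c,'w2.png')
E
```

```text
t 8.38 tcp [542.9 281.8  30.1] j [ 0.52  0.5  -0.73 -0.08 -0.32  0.62] gap 84.8 F [ 0.9 -0.3 -0.2] grip 0.0
toolx [-0.854  0.148 -0.499] toolz [ 0.492 -0.085 -0.866]
shift units [ 0.18 -0.02  1.  ]
turn units [-0.004 -0.006 -0.011]
```

View pics/w2.png

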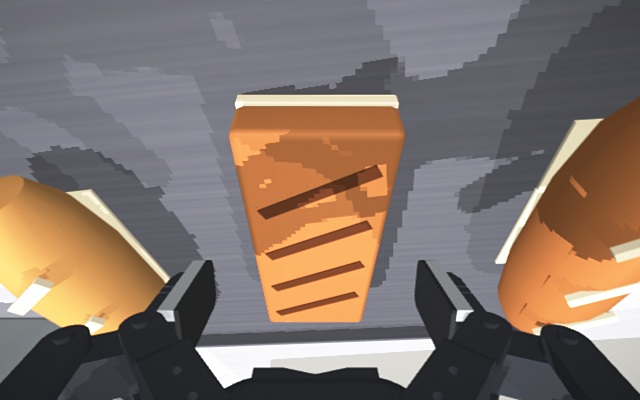

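Request:
arm_command(plan=[{"twist":[0,0,0],"linear":[0.18,-0.02,1],"gripper":85},{"twist":[0,0,0],"linear":[0,0,0],"gripper":85},{"twist":[0,0,0],"linear":[0,0,0],"gripper":60},{"twist":[0,0,0],"linear":[0,0,0],"gripper":50},{"twist":[0,0,0],"linear":[0,0,0],"gripper":45}], newtons=60)

```text
time: 9.05
tcp_pos: [548.2, 281.0, 13.2]
eef_rot: [0.082, 0.962, -0.022, 0.258]
force: [-4.6, -0.0, 6.7]
finger_gap: 56.7
grasp_force: 64.5
```

Request:
arm_command(plan=[{"twist":[0,0,0],"linear":[0,0,0],"gripper":45},{"twist":[0,0,0],"linear":[0,0,0],"gripper":45},{"twist":[0,0,0],"linear":[0,0,0],"gripper":45}])

```text
time: 9.43
tcp_pos: [548.2, 281.0, 13.2]
eef_rot: [0.082, 0.962, -0.022, 0.259]
force: [-4.4, -0.3, 7.1]
finger_gap: 56.4
grasp_force: 64.5
```

```bash
python3 - <<'E'
from h import *
goto([549.5,280.2,11],np.pi-.17,-np.pi/6)
E
```

```text
t 9.43 tcp [548.2 281.   13.2] j [ 0.51  0.54 -0.73 -0.13 -0.32  0.61] gap 56.4 F [-4.4 -0.3  7.1] grip 64.5
toolx [-0.853  0.146 -0.501] toolz [ 0.494 -0.084 -0.865]
shift units [-0.01 -0.03  0.13]
turn units [0.007 0.009 0.001]
```

Request:
arm_command(plan=[{"twist":[0,0,0],"linear":[-0.25,0,-0.43],"gripper":45},{"twist":[0,0,0],"linear":[-0.5,0,-0.86],"gripper":45},{"twist":[0,0,0],"linear":[-0.5,0,-0.86],"gripper":45},{"twist":[0,0,0],"linear":[-0.5,0,-0.86],"gripper":45},{"twist":[0,0,0],"linear":[-0.5,0,-0.86],"gripper":45}])

```text
time: 10.05
tcp_pos: [548.0, 280.5, 102.6]
eef_rot: [0.082, 0.962, -0.022, 0.258]
force: [-0.1, -0.6, -1.0]
finger_gap: 56.3
grasp_force: 64.0
```

Request:
arm_command(plan=[{"twist":[0,0,0],"linear":[-0.5,0,-0.86],"gripper":45},{"twist":[0,0,0],"linear":[-0.5,0,-0.86],"gripper":45},{"twist":[0,0,0],"linear":[-0.5,0,-0.86],"gripper":45},{"twist":[0,0,0],"linear":[-0.5,0,-0.86],"gripper":45},{"twist":[0,0,0],"linear":[-0.5,0,-0.86],"gripper":45}])

```text
time: 10.68
tcp_pos: [548.1, 280.3, 202.1]
eef_rot: [0.082, 0.962, -0.022, 0.258]
force: [0.4, 0.3, -1.4]
finger_gap: 56.0
grasp_force: 64.0
```

```bash
cat >> m.py <<'E'
def slab(c,box,rng=((4,90,50),(22,255,255))):
    """fit held slab's visible points: returns points in tool frame stats"""
    P=cloud(c); hsv=cv2.cvtColor(c['img'],cv2.COLOR_RGB2HSV); m=cv2.inRange(hsv,*rng)>0
    for k in range(3): m&=(P[...,k]>box[k][0])&(P[...,k]<box[k][1])
    n,l,st,ce=cv2.connectedComponentsWithStats(m.astype(np.uint8),connectivity=8)
    i=1+np.argmax(st[1:,4]); p=P[l==i]; s=bot.read_state()
    q=R.from_quat(s['eef_rot']).inv().apply(p-np.array(s['tcp_pos'])); 
    cc=p.mean(0); w,v=np.linalg.eigh(np.cov((p-cc).T)); a=v[:,2]
    t=(p-cc)@a; lo,hi=np.percentile(t,[.5,99.5]); print('n',len(p),'ctr',cc.round(1),'axis',a.round(3),'normal',v[:,0].round(3),'len',round(hi-lo,1),'mid',(cc+a*(lo+hi)/2).round(1),'z',p[:,2].min().round(1),p[:,2].max().round(1))
    ax=R.from_quat(s['eef_rot']).inv().apply(a); print(' tool frame mid',(R.from_quat(s['eef_rot']).inv().apply(cc+a*(lo+hi)/2-np.array(s['tcp_pos']))).round(1),'axis',ax.round(3))
E
python3 - <<'E'
from h import *; from m import slab
goto(None)
for n in('top','scene'): slab(cam(n),((420,680),(200,360),(120,260)))
E
```

```text
t 10.68 tcp [548.1 280.3 202.1] j [ 0.51  0.23 -0.55  0.37 -0.32  0.61] gap 56.0 F [ 0.4  0.3 -1.4] grip 64.0
toolx [-0.854  0.146 -0.5  ] toolz [ 0.493 -0.084 -0.866]
n 578 ctr [573.9 273.6 215.8] axis [-0.945  0.327  0.028] normal [ 0.023 -0.02   1.   ] len 93.5 mid [571.8 274.4 215.9] z 192.3 250.3
 tool frame mid [-25.   -2.9   2.4] axis [ 0.838  0.163 -0.52 ]
n 395 ctr [577.5 272.1 216.8] axis [-0.953  0.295  0.067] normal [ 0.042 -0.091  0.995] len 133.5 mid [555.2 279.  218.4] z 201.6 223.3
 tool frame mid [-12.   -1.2  -9.5] axis [ 0.821  0.13  -0.555]
```

Request:
arm_command(plan=[{"twist":[0,0,0],"linear":[-0.02,-1,0.01],"gripper":45},{"twist":[0,0,0],"linear":[-0.02,-1,0.01],"gripper":45},{"twist":[0,0,0],"linear":[-0.02,-1,0.01],"gripper":45},{"twist":[0,0,0],"linear":[-0.02,-1,0.01],"gripper":45},{"twist":[0,0,0],"linear":[-0.02,-1,0.01],"gripper":45}])

```text
time: 11.4
tcp_pos: [533.2, 179.5, 200.5]
eef_rot: [0.082, 0.963, -0.022, 0.257]
force: [-0.4, -0.2, -0.7]
finger_gap: 56.7
grasp_force: 64.1
```

Request:
arm_command(plan=[{"twist":[0,0,0],"linear":[-0.02,-1,0.01],"gripper":45},{"twist":[0,0,0],"linear":[-0.02,-1,0.01],"gripper":45},{"twist":[0,0,0],"linear":[-0.02,-1,0.01],"gripper":45},{"twist":[0,0,0],"linear":[-0.02,-1,0.01],"gripper":45},{"twist":[0,0,0],"linear":[-0.02,-1,0.01],"gripper":45}])

```text
time: 12.02
tcp_pos: [518.2, 80.8, 200.7]
eef_rot: [0.082, 0.962, -0.022, 0.258]
force: [0.9, -0.1, -1.1]
finger_gap: 56.6
grasp_force: 64.1
```

Request:
arm_command(plan=[{"twist":[0,0,0],"linear":[-0.02,-1,0.01],"gripper":45},{"twist":[0,0,0],"linear":[-0.02,-1,0.01],"gripper":45},{"twist":[0,0,0],"linear":[-0.02,-1,0.01],"gripper":45},{"twist":[0,0,0],"linear":[-0.02,-1,0.01],"gripper":45},{"twist":[0,0,0],"linear":[-0.02,-1,0.01],"gripper":45}])

```text
time: 12.65
tcp_pos: [503.3, -17.9, 200.8]
eef_rot: [0.082, 0.962, -0.022, 0.258]
force: [0.2, 0.1, -0.5]
finger_gap: 56.5
grasp_force: 64.1
```

Request:
arm_command(plan=[{"twist":[0.5,0,0.866],"linear":[0,0,0],"gripper":45},{"twist":[0.5,0,0.866],"linear":[0,0,0],"gripper":45},{"twist":[0.5,0,0.866],"linear":[0,0,0],"gripper":45},{"twist":[0.5,0,0.866],"linear":[0,0,0],"gripper":45},{"twist":[0.5,0,0.866],"linear":[0,0,0],"gripper":45}])

```text
time: 13.28
tcp_pos: [503.4, -17.2, 200.9]
eef_rot: [0.431, 0.864, -0.116, 0.231]
force: [-0.6, 0.2, -1.5]
finger_gap: 56.4
grasp_force: 64.3
```

Request:
arm_command(plan=[{"twist":[0.5,0,0.866],"linear":[0,0,0],"gripper":45},{"twist":[0.5,0,0.866],"linear":[0,0,0],"gripper":45},{"twist":[0.5,0,0.866],"linear":[0,0,0],"gripper":45},{"twist":[0.5,0,0.866],"linear":[0,0,0],"gripper":45},{"twist":[0.16,0,0.29],"linear":[0,0,0],"gripper":45}])

```text
time: 13.9
tcp_pos: [504.6, -17.2, 200.6]
eef_rot: [0.684, 0.682, -0.183, 0.183]
force: [1.2, -0.1, -1.4]
finger_gap: 56.7
grasp_force: 64.3
```

```bash
python3 - <<'E'
from h import *
goto([505,-15,200],np.pi/2,-np.pi/6)
E
```

```text
t 13.9 tcp [504.6 -17.2 200.6] j [ 0.12  0.35 -0.35  0.94 -0.52  1.71] gap 56.7 F [ 1.2 -0.1 -1.4] grip 64.3
toolx [ 0.002  0.866 -0.499] toolz [-0.001 -0.499 -0.866]
shift units [ 0.11  0.02 -0.03]
turn units [-0.007 -0.005 -0.011]
```

Request:
arm_command(plan=[{"twist":[0,1,0],"linear":[0,0,0],"gripper":45},{"twist":[0,1,0],"linear":[0,0,0],"gripper":45},{"twist":[0,1,0],"linear":[0,0,0],"gripper":45},{"twist":[0,1,0],"linear":[0,0,0],"gripper":45},{"twist":[0,1,0],"linear":[0,0,0],"gripper":45}])

```text
time: 14.52
tcp_pos: [504.4, -17.5, 201.9]
eef_rot: [0.702, 0.703, 0.083, -0.08]
force: [0.0, -0.0, -2.0]
finger_gap: 56.5
grasp_force: 64.2
```

Request:
arm_command(plan=[{"twist":[0,1,0],"linear":[0,0,0],"gripper":45},{"twist":[0,1,0],"linear":[0,0,0],"gripper":45},{"twist":[0,1,0],"linear":[0,0,0],"gripper":45},{"twist":[0,1,0],"linear":[0,0,0],"gripper":45},{"twist":[0,1,0],"linear":[0,0,0],"gripper":45}])

```text
time: 15.15
tcp_pos: [504.6, -18.1, 201.4]
eef_rot: [0.624, 0.624, 0.334, -0.331]
force: [0.3, -0.4, -1.1]
finger_gap: 56.6
grasp_force: 64.3
```

Request:
arm_command(plan=[{"twist":[0,0.47,0],"linear":[0,0,0],"gripper":45},{"twist":[0,0,0],"linear":[0,0,0],"gripper":45}])

```text
time: 15.4
tcp_pos: [503.8, -17.8, 199.5]
eef_rot: [0.613, 0.612, 0.354, -0.354]
force: [-0.4, -0.3, -1.4]
finger_gap: 56.7
grasp_force: 64.4
```

```bash
python3 - <<'E'
from h import *; from m import slab
goto([505,-15,76],np.pi/2,np.pi/3)
for n in('top','scene'):
    c=cam(n); save(c,n+'2.png'); 
slab(c,((440,570),(-80,60),(90,300)),((4,20,50),(30,255,255)))
im=cv2.imread('pics/scene2.png')[60:300,220:480]; cv2.imwrite('pics/s2.png',cv2.resize(im,None,fx=2.4,fy=2.4))
E
```

```text
t 15.4 tcp [503.8 -17.8 199.5] j [-0.64  0.73 -0.12  1.52  0.77  0.6 ] gap 56.7 F [-0.4 -0.3 -1.4] grip 64.4
toolx [0.002 0.5   0.866] toolz [ 0.     0.866 -0.5  ]
shift units [-5.28  0.07  3.21]
turn units [ 0.003 -0.004 -0.012]
n 724 ctr [517.6 -26.2 216.8] axis [-0.049  0.008  0.999] normal [-0.141  0.99  -0.014] len 145.0 mid [518.1 -26.3 206.9] z 130.3 279.3
 tool frame mid [  0.4  13.6 -10.9] axis [ 0.868 -0.047 -0.494]
```

View pics/s2.png

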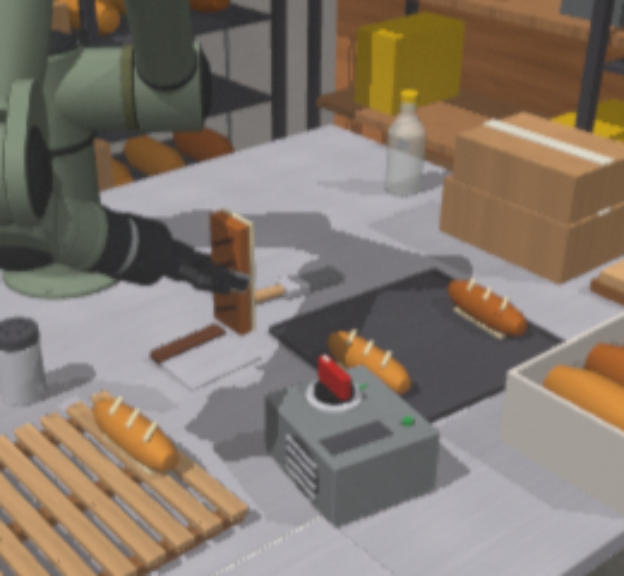

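Request:
arm_command(plan=[{"twist":[0,0,0],"linear":[-0.866,0,0.5],"gripper":45},{"twist":[0,0,0],"linear":[-0.866,0,0.5],"gripper":45},{"twist":[0,0,0],"linear":[-0.866,0,0.5],"gripper":45},{"twist":[0,0,0],"linear":[-0.866,0,0.5],"gripper":45},{"twist":[0,0,0],"linear":[-0.866,0,0.5],"gripper":45}])

```text
time: 16.12
tcp_pos: [504.4, -16.2, 99.7]
eef_rot: [0.612, 0.613, 0.353, -0.354]
force: [0.4, 0.1, -1.6]
finger_gap: 56.6
grasp_force: 64.4
```

Request:
arm_command(plan=[{"twist":[0,0,0],"linear":[-0.6,0,0.35],"gripper":45},{"twist":[0,0,0],"linear":[-0.26,0,0.15],"gripper":45},{"twist":[0,0,0],"linear":[0,0,0],"gripper":45}])

```text
time: 16.5
tcp_pos: [504.6, -16.3, 81.2]
eef_rot: [0.612, 0.613, 0.354, -0.354]
force: [-0.1, 0.8, -1.2]
finger_gap: 56.8
grasp_force: 64.4
```

Request:
arm_command(plan=[{"twist":[0,0,0],"linear":[-0.13,0,0.075],"gripper":45},{"twist":[0,0,0],"linear":[0,0,0],"gripper":45}])

```text
time: 16.75
tcp_pos: [504.7, -16.5, 78.6]
eef_rot: [0.612, 0.613, 0.354, -0.353]
force: [-0.0, 0.0, -1.1]
finger_gap: 56.3
grasp_force: 64.4
```

Request:
arm_command(plan=[{"twist":[0,0,0],"linear":[-0.13,0,0.075],"gripper":45},{"twist":[0,0,0],"linear":[0,0,0],"gripper":45}])

```text
time: 17.0
tcp_pos: [504.6, -16.3, 75.3]
eef_rot: [0.612, 0.613, 0.353, -0.353]
force: [-0.3, 0.2, -1.7]
finger_gap: 56.7
grasp_force: 64.4
```

```bash
python3 - <<'E'
from h import *; from m import slab
goto([504,-18,68.5],np.pi/2,np.pi/3)
slab(cam('scene'),((440,570),(-80,60),(5,300)),((4,20,50),(30,255,255)))
E
```

```text
t 17.0 tcp [504.6 -16.3  75.3] j [-0.63  0.9  -0.16  1.31  0.77  0.6 ] gap 56.7 F [-0.3  0.2 -1.7] grip 64.4
toolx [-0.001  0.5    0.866] toolz [-0.001  0.866 -0.5  ]
shift units [-0.34 -0.03  0.1 ]
turn units [-0.005  0.002  0.01 ]
n 632 ctr [518.  -25.1  94.3] axis [-0.075  0.005  0.997] normal [-0.079  0.997 -0.011] len 146.6 mid [518.9 -25.1  82.7] z 7.7 154.3
 tool frame mid [  1.9  14.3 -11.3] axis [ 0.866 -0.075 -0.495]
```

Request:
arm_command(plan=[{"twist":[0,0,0],"linear":[-0.17,0,0.1],"gripper":45},{"twist":[0,0,0],"linear":[0,0,0],"gripper":45}])

```text
time: 17.3
tcp_pos: [504.5, -16.2, 71.2]
eef_rot: [0.612, 0.613, 0.353, -0.354]
force: [-0.5, 0.5, -1.2]
finger_gap: 56.4
grasp_force: 64.4
```

Request:
arm_command(plan=[{"twist":[0,0,0],"linear":[-0.09,0,0.05],"gripper":45},{"twist":[0,0,0],"linear":[0,0,0],"gripper":45}])

```text
time: 17.55
tcp_pos: [504.5, -16.3, 69.2]
eef_rot: [0.612, 0.613, 0.353, -0.354]
force: [0.0, 0.2, -1.6]
finger_gap: 56.4
grasp_force: 64.4
```

Request:
arm_command(plan=[{"twist":[0,0,0],"linear":[-0.05,0,0.03],"gripper":45},{"twist":[0,0,0],"linear":[0,0,0],"gripper":45}])

```text
time: 17.8
tcp_pos: [504.7, -16.3, 68.9]
eef_rot: [0.612, 0.613, 0.354, -0.354]
force: [-1.7, -0.8, 4.9]
finger_gap: 56.6
grasp_force: 64.8
```

Request:
arm_command(plan=[{"twist":[0,0,0],"linear":[0.02,0,-0.01],"gripper":45},{"twist":[0,0,0],"linear":[0,0,0],"gripper":60},{"twist":[0,0,0],"linear":[0,0,0],"gripper":64},{"twist":[0,0,0],"linear":[0,0,0],"gripper":70}], newtons=20)

```text
time: 18.3
tcp_pos: [504.6, -16.3, 68.5]
eef_rot: [0.612, 0.613, 0.353, -0.353]
force: [-0.7, -0.1, -0.4]
finger_gap: 69.9
grasp_force: 0.0
```

Request:
arm_command(plan=[{"twist":[0,0,0],"linear":[0,0,0],"gripper":78},{"twist":[0,0,0],"linear":[0,0,0],"gripper":85},{"twist":[0,0,0],"linear":[0,0,0],"gripper":85}])

```text
time: 18.68
tcp_pos: [504.6, -16.3, 68.6]
eef_rot: [0.612, 0.613, 0.353, -0.353]
force: [-0.1, -0.1, 0.5]
finger_gap: 84.5
grasp_force: 0.0
```

```bash
python3 - <<'E'
from h import *; from m import slab
goto(None)
slab(cam('scene'),((440,570),(-80,60),(5,300)),((4,20,50),(30,255,255)))
slab(cam('top'),((440,570),(-80,60),(100,300)),((0,0,0),(180,255,255)))
E
```

```text
t 18.68 tcp [504.6 -16.3  68.6] j [-0.63  0.91 -0.16  1.3   0.77  0.6 ] gap 84.5 F [-0.1 -0.1  0.5] grip 0.0
toolx [-0.001  0.5    0.866] toolz [-0.001  0.866 -0.5  ]
n 594 ctr [518.1 -25.9  92.6] axis [-0.098  0.01   0.995] normal [-0.04   0.999 -0.014] len 143.2 mid [519.5 -26.   78.1] z 5.2 148.0
 tool frame mid [  3.3  14.9 -13.1] axis [ 0.867 -0.097 -0.489]
n 150 ctr [503.5 -19.9 144.4] axis [-0.999  0.001 -0.053] normal [ 0.053 -0.12  -0.991] len 56.5 mid [504.2 -19.9 144.4] z 126.0 154.1
 tool frame mid [ 63.8  -0.4 -41. ] axis [-0.044 -0.999  0.029]
```

Request:
arm_command(plan=[{"twist":[0,0,0],"linear":[0,0,-0.5],"gripper":85},{"twist":[0,0,0],"linear":[0,0,-1],"gripper":85},{"twist":[0,0,0],"linear":[0,0,-1],"gripper":85},{"twist":[0,0,0],"linear":[0,0,-1],"gripper":85},{"twist":[0,0,0],"linear":[0,0,-1],"gripper":85}])

```text
time: 19.4
tcp_pos: [504.7, -95.4, 114.4]
eef_rot: [0.612, 0.613, 0.354, -0.353]
force: [0.9, -0.5, -0.0]
finger_gap: 84.9
grasp_force: 0.0
```

Request:
arm_command(plan=[{"twist":[0,0,0],"linear":[0,0,-1],"gripper":85},{"twist":[0,0,0],"linear":[0,0,-0.5],"gripper":85},{"twist":[0,0,0],"linear":[0.866,0,-0.5],"gripper":85},{"twist":[0,0,0],"linear":[0.866,0,-0.5],"gripper":85},{"twist":[0,0,0],"linear":[0.866,0,-0.5],"gripper":85}])

```text
time: 20.02
tcp_pos: [504.7, -119.7, 190.5]
eef_rot: [0.612, 0.613, 0.353, -0.353]
force: [-0.4, 0.9, -0.7]
finger_gap: 85.2
grasp_force: 0.0
```

Request:
arm_command(plan=[{"twist":[0,0,0],"linear":[0.866,0,-0.5],"gripper":85},{"twist":[0,0,0],"linear":[0.866,0,-0.5],"gripper":85},{"twist":[0,0,0],"linear":[0.866,0,-0.5],"gripper":85},{"twist":[0,0,0],"linear":[0.866,0,-0.5],"gripper":85},{"twist":[0,-1,0],"linear":[0,0,0],"gripper":85}])

```text
time: 20.65
tcp_pos: [504.1, -121.3, 267.6]
eef_rot: [0.638, 0.636, 0.306, -0.308]
force: [0.4, 0.1, -0.1]
finger_gap: 85.1
grasp_force: 0.0
```

Request:
arm_command(plan=[{"twist":[0,-1,0],"linear":[0,0,0],"gripper":85},{"twist":[0,-1,0],"linear":[0,0,0],"gripper":85},{"twist":[0,-1,0],"linear":[0,0,0],"gripper":85},{"twist":[0,-1,0],"linear":[0,0,0],"gripper":85},{"twist":[0,-1,0],"linear":[0,0,0],"gripper":85}])

```text
time: 21.28
tcp_pos: [504.6, -120.4, 270.2]
eef_rot: [0.705, 0.706, 0.051, -0.049]
force: [0.6, 0.4, -0.6]
finger_gap: 85.6
grasp_force: 0.0
```

Request:
arm_command(plan=[{"twist":[0,-1,0],"linear":[0,0,0],"gripper":85},{"twist":[0,-1,0],"linear":[0,0,0],"gripper":85},{"twist":[0,-1,0],"linear":[0,0,0],"gripper":85},{"twist":[0,-1,0],"linear":[0,0,0],"gripper":85},{"twist":[0,-1,0],"linear":[0,0,0],"gripper":85}])

```text
time: 21.9
tcp_pos: [504.6, -119.9, 270.1]
eef_rot: [0.674, 0.675, -0.21, 0.213]
force: [-0.0, 0.1, -1.7]
finger_gap: 85.3
grasp_force: 0.0
```

Request:
arm_command(plan=[{"twist":[0,-1,0],"linear":[0,0,0],"gripper":85},{"twist":[0,-1,0],"linear":[0,0,0],"gripper":85},{"twist":[0,-0.96,0],"linear":[0,0,0],"gripper":85},{"twist":[0,0,0],"linear":[0,0,0],"gripper":85}])

```text
time: 22.4
tcp_pos: [503.8, -119.0, 266.5]
eef_rot: [0.61, 0.615, -0.354, 0.352]
force: [-0.2, 0.1, 0.7]
finger_gap: 84.7
grasp_force: 0.0
```

```bash
python3 - <<'E'
from h import *; from m import slab
goto([504.4,102,140],np.pi/2,-np.pi/3)
slab(cam('scene'),((440,570),(-80,60),(5,300)),((4,20,50),(30,255,255)))
slab(cam('top'),((440,570),(-80,60),(100,300)),((0,0,0),(180,255,255)))
E
```

```text
t 22.4 tcp [ 503.8 -119.   266.5] j [ 0.14  0.44 -0.36  1.01 -1.03  1.83] gap 84.7 F [-0.2  0.1  0.7] grip 0.0
toolx [-0.007  0.501 -0.865] toolz [ 0.    -0.865 -0.501]
shift units [11.01  0.11 -6.39]
turn units [ 0.002 -0.008  0.046]
n 724 ctr [514.9 -25.5  84.8] axis [-0.044  0.03   0.999] normal [-0.191  0.981 -0.037] len 142.2 mid [515.3 -25.7  76.9] z 5.1 149.1
 tool frame mid [212.4  11.4  14.6] axis [-0.849 -0.046 -0.527]
n 18 ctr [479.2 -16.1 140.8] axis [0.196 0.068 0.978] normal [ 0.973 -0.135 -0.186] len 28.0 mid [479.1 -16.1 140.6] z 126.1 154.5
 tool frame mid [163.2 -25.7 -25.6] axis [-0.812  0.197 -0.549]
```

Request:
arm_command(plan=[{"twist":[0,0,0],"linear":[0.92,0.01,-0.53],"gripper":85},{"twist":[0,0,0],"linear":[0.92,0.01,-0.53],"gripper":85},{"twist":[0,0,0],"linear":[0.92,0.01,-0.53],"gripper":85},{"twist":[0,0,0],"linear":[0.92,0.01,-0.53],"gripper":85},{"twist":[0,0,0],"linear":[0.92,0.01,-0.53],"gripper":85}])

```text
time: 23.12
tcp_pos: [506.2, -28.4, 216.9]
eef_rot: [0.614, 0.612, -0.351, 0.354]
force: [0.5, 0.4, 1.2]
finger_gap: 85.0
grasp_force: 0.0
```

Request:
arm_command(plan=[{"twist":[0,0,0],"linear":[0.92,0.01,-0.53],"gripper":85},{"twist":[0,0,0],"linear":[0.92,0.01,-0.53],"gripper":85},{"twist":[0,0,0],"linear":[0.92,0.01,-0.53],"gripper":85},{"twist":[0,0,0],"linear":[0.92,0.01,-0.53],"gripper":85},{"twist":[0,0,0],"linear":[0.92,0.01,-0.53],"gripper":85}])

```text
time: 23.75
tcp_pos: [507.4, 63.9, 163.4]
eef_rot: [0.614, 0.612, -0.352, 0.354]
force: [0.9, -0.2, 0.5]
finger_gap: 85.0
grasp_force: 0.0
```

Request:
arm_command(plan=[{"twist":[0,0,0],"linear":[0.92,0.01,-0.53],"gripper":85},{"twist":[0,0,0],"linear":[0.92,0.01,-0.53],"gripper":85},{"twist":[0,0,0.04],"linear":[0,0,0],"gripper":85}])

```text
time: 24.12
tcp_pos: [506.8, 101.5, 140.3]
eef_rot: [0.613, 0.611, -0.352, 0.355]
force: [0.1, -0.1, -0.0]
finger_gap: 85.1
grasp_force: 0.0
```

```bash
python3 - <<'E'
from h import *; from m import slab
goto([504.4,-19.5,70],np.pi/2,-np.pi/3)
slab(cam('top'),((440,570),(-80,40),(110,160)),((0,0,0),(180,255,255)))
c=cam('wrist'); save(c,'w3.png'); P=cloud(c)
# pale base face as seen by wrist: points between slab heights
m=(P[...,2]>20)&(P[...,2]<135)&(abs(P[...,0]-504)<60)&(abs(P[...,1]+10)<25)
p=P[m]; print(m.sum(),'y pct',np.percentile(p[:,1],[5,50,95]).round(1),'x',np.percentile(p[:,0],[1,99]).round(1),'z',np.percentile(p[:,2],[1,99]).round(1))
A=np.c_[p[:,0]-504,p[:,2]-72,np.ones(len(p))]; print(np.linalg.lstsq(A,p[:,1],rcond=None)[0].round(3))
E
```

```text
t 24.12 tcp [506.8 101.5 140.3] j [ 0.51  0.85 -0.02  1.39 -0.86  2.41] gap 85.1 F [ 0.1 -0.1 -0. ] grip 0.0
toolx [ 0.005  0.5   -0.866] toolz [ 0.002 -0.866 -0.5  ]
shift units [ 0.02 -0.14  7.  ]
turn units [ 0.016 -0.001 -0.032]
n 150 ctr [503.6 -19.7 144.5] axis [-0.995 -0.012 -0.096] normal [-0.096 -0.043  0.994] len 56.7 mid [503.8 -19.7 144.6] z 118.3 153.7
 tool frame mid [-63.5  -2.9 102.5] axis [ 0.072 -0.996  0.056]
10035 y pct [-7.9 -6.7 -5.5] x [475.1 531.8] z [ 21.4 134. ]
[ 3.000e-03 -0.000e+00 -6.687e+00]
```

View pics/w3.png

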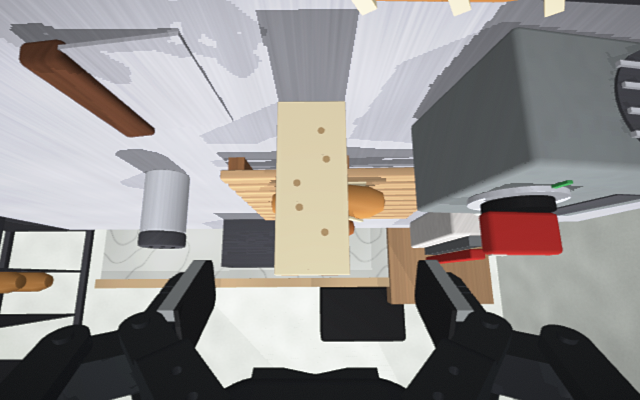

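Request:
arm_command(plan=[{"twist":[0,0,0],"linear":[0,-0.17,0.5],"gripper":85},{"twist":[0,0,0],"linear":[0,0,1],"gripper":85},{"twist":[0,0,0],"linear":[0,0,1],"gripper":85},{"twist":[0,0,0],"linear":[0,0,1],"gripper":85},{"twist":[0,0,0],"linear":[0,0,1],"gripper":85}])

```text
time: 24.85
tcp_pos: [503.1, 20.8, 96.1]
eef_rot: [0.614, 0.61, -0.352, 0.355]
force: [0.1, -0.2, 0.8]
finger_gap: 85.3
grasp_force: 0.0
```

Request:
arm_command(plan=[{"twist":[0,0,0],"linear":[0,0,1],"gripper":85},{"twist":[0,0,0],"linear":[0,0,0.8],"gripper":85},{"twist":[0,0,0],"linear":[0,0,0.5],"gripper":85},{"twist":[0,0,0],"linear":[0,0,0],"gripper":85}])

```text
time: 25.35
tcp_pos: [503.0, -18.4, 73.2]
eef_rot: [0.614, 0.61, -0.352, 0.355]
force: [-0.7, 0.4, -0.5]
finger_gap: 84.9
grasp_force: 0.0
```

```bash
python3 - <<'E'
from h import *; from m import slab
goto([503.7,-18.7,70],np.pi/2,-np.pi/3)
E
```

```text
t 25.35 tcp [503.  -18.4  73.2] j [ 0.32  0.81 -0.3   0.95 -0.96  2.16] gap 84.9 F [-0.7  0.4 -0.5] grip 0.0
toolx [ 0.007  0.5   -0.866] toolz [ 0.    -0.866 -0.5  ]
shift units [0.13 0.03 0.09]
turn units [ 0.    -0.    -0.043]
```

Request:
arm_command(plan=[{"twist":[0,0,0],"linear":[0.13,0.03,0],"gripper":85},{"twist":[0,0,0],"linear":[0,0,0],"gripper":70},{"twist":[0,0,0],"linear":[0,0,0],"gripper":60},{"twist":[0,0,0],"linear":[0,0,0],"gripper":50},{"twist":[0,0,0],"linear":[0,0,0],"gripper":45}], newtons=60)

```text
time: 25.98
tcp_pos: [504.5, -15.9, 71.2]
eef_rot: [0.614, 0.611, -0.352, 0.355]
force: [-0.5, 1.1, 4.3]
finger_gap: 56.3
grasp_force: 63.5
```

Request:
arm_command(plan=[{"twist":[0,0,0],"linear":[0,0,0],"gripper":45},{"twist":[0,0,0],"linear":[0,0,0],"gripper":45}])

```text
time: 26.22
tcp_pos: [504.5, -16.1, 71.2]
eef_rot: [0.614, 0.611, -0.352, 0.355]
force: [-0.8, 1.4, 5.1]
finger_gap: 56.1
grasp_force: 63.6
```

```bash
python3 - <<'E'
from h import *; from m import slab
goto(None,np.pi/2,-np.pi/3)
c=cam('scene'); slab(c,((440,570),(-80,60),(5,300)),((4,20,50),(30,255,255)))
slab(cam('top'),((440,570),(-80,40),(110,160)),((0,0,0),(180,255,255)))
E
```

```text
t 26.23 tcp [504.5 -16.1  71.2] j [ 0.32  0.82 -0.3   0.96 -0.96  2.17] gap 56.1 F [-0.8  1.4  5.1] grip 63.6
toolx [ 0.006  0.5   -0.866] toolz [ 0.002 -0.866 -0.5  ]
turn units [ 0.016  0.003 -0.042]
n 741 ctr [513.6 -25.   85.4] axis [-0.07   0.046  0.996] normal [-0.094 -0.995  0.039] len 142.6 mid [514.2 -25.4  77.2] z 5.1 148.6
 tool frame mid [-9.8  9.8  5.1] axis [-0.841 -0.064 -0.538]
n 154 ctr [504.7 -20.9 143.3] axis [-0.998  0.033 -0.059] normal [-0.007  0.818  0.575] len 56.4 mid [504.2 -20.9 143.3] z 111.2 154.0
 tool frame mid [-64.8   0.2 -31.9] axis [ 0.062 -0.998 -0.002]
```

```bash
python3 - <<'E'
from h import *
H=np.pi/2
A=([-.64,.73,-.12,1.52,.77,.6],pose(H,H*2/3)); B=([.12,.35,-.35,.94,-.52,1.71],pose(H,-H/3)); D=([.51,.23,-.55,.37,-.32,.61],pose(np.pi-.17,-H/3)); E0=([-1.31,.326,-.193,1.052,0,1.437],pose(.3946,0))
def W(j,s,k):
    return R.from_euler('ZYZX',[j[0],j[1]-j[2]+j[3],s*j[4],k*j[5]])
for s in(1,-1):
  for k in(1,-1):
    C=W(E0[0],s,k).inv()*E0[1]
    print(s,k,[round((( W(j,s,k)*C).inv()*T).magnitude(),3) for j,T in(A,B,D)])
    if max((( W(j,s,k)*C).inv()*T).magnitude() for j,T in(A,B,D))<.05:
      for az in(.035,):
       for j1 in(-.4,-.5,-.6):
        for th in(H/3,):
          e=(R.from_euler('Z',j1).inv()*pose(az,th)*C.inv()).as_euler('YZX'); print('az',az,'j1',j1,'p,j5,j6',np.round([e[0],s*e[1],k*e[2]],2))
E
```

```text
Traceback (most recent call last):
  File "scipy/spatial/transform/_rotation.pyx", line 1413, in scipy.spatial.transform._rotation.Rotation.from_euler
ValueError: Expected axis specification to be a non-empty string of upto 3 characters, got ZYZX
```

Request:
arm_command(plan=[{"twist":[0,0,0],"linear":[-0.43,0,-0.25],"gripper":45},{"twist":[0,0,0],"linear":[-0.866,0,-0.5],"gripper":45},{"twist":[0,0,0],"linear":[-0.866,0,-0.5],"gripper":45},{"twist":[0,0,0],"linear":[-0.866,0,-0.5],"gripper":45},{"twist":[0,0,0],"linear":[-0.866,0,-0.5],"gripper":45}])

```text
time: 26.95
tcp_pos: [503.8, -16.0, 162.6]
eef_rot: [0.614, 0.611, -0.352, 0.355]
force: [0.1, -0.6, -1.0]
finger_gap: 55.5
grasp_force: 63.5
```

Request:
arm_command(plan=[{"twist":[0,0,0],"linear":[-0.866,0,-0.5],"gripper":45},{"twist":[0,0,0],"linear":[-0.866,0,-0.5],"gripper":45},{"twist":[0,0,0],"linear":[-0.866,0,-0.5],"gripper":45},{"twist":[0,0,0],"linear":[-0.866,0,-0.5],"gripper":45},{"twist":[0,0,0],"linear":[0,0,0],"gripper":45}])

```text
time: 27.58
tcp_pos: [503.8, -15.8, 242.8]
eef_rot: [0.615, 0.61, -0.35, 0.356]
force: [-0.3, 0.5, -2.3]
finger_gap: 55.9
grasp_force: 63.6
```

```bash
python3 - <<'E'
from h import *
H=np.pi/2
A=([-.64,.73,-.12,1.52,.77,.6],pose(H,H*2/3)); B=([.12,.35,-.35,.94,-.52,1.71],pose(H,-H/3)); D=([.51,.23,-.55,.37,-.32,.61],pose(np.pi-.17,-H/3)); E0=([-1.31,.326,-.193,1.052,0,1.437],pose(.3946,0))
def W(j,s,k):
    return R.from_euler('Z',j[0])*R.from_euler('YZX',[j[1]-j[2]+j[3],s*j[4],k*j[5]])
for s in(1,-1):
  for k in(1,-1):
    C=W(E0[0],s,k).inv()*E0[1]
    err=[round((( W(j,s,k)*C).inv()*T).magnitude(),3) for j,T in(A,B,D)]; print(s,k,err)
    if max(err)<.05:
       for j1 in(-.4,-.5,-.6):
          e=(R.from_euler('Z',j1).inv()*pose(.035,H/3)*C.inv()).as_euler('YZX'); print('j1',j1,'p,j5,j6',np.round([e[0],s*e[1],k*e[2]],2))
E
```

```text
1 1 [0.007, 0.001, 0.002]
j1 -0.4 p,j5,j6 [1.09 0.21 2.76]
j1 -0.5 p,j5,j6 [1.11 0.26 2.67]
j1 -0.6 p,j5,j6 [1.14 0.3  2.57]
1 -1 [1.68, 0.545, 1.653]
-1 1 [1.538, 1.039, 0.64]
-1 -1 [2.143, 1.162, 1.745]
```

Request:
arm_command(plan=[{"twist":[0,1,0],"linear":[0,0,0],"gripper":45},{"twist":[0,1,0],"linear":[0,0,0],"gripper":45},{"twist":[0,1,0],"linear":[0,0,0],"gripper":45},{"twist":[0,1,0],"linear":[0,0,0],"gripper":45},{"twist":[0,1,0],"linear":[0,0,0],"gripper":45}])

```text
time: 28.2
tcp_pos: [502.9, -15.8, 241.0]
eef_rot: [0.7, 0.699, -0.101, 0.105]
force: [0.6, -0.9, -1.3]
finger_gap: 55.8
grasp_force: 63.7
```

Request:
arm_command(plan=[{"twist":[0,1,0],"linear":[0,0,0],"gripper":45},{"twist":[0,1,0],"linear":[0,0,0],"gripper":45},{"twist":[0,1,0],"linear":[0,0,0],"gripper":45},{"twist":[0,1,0],"linear":[0,0,0],"gripper":45},{"twist":[0,1,0],"linear":[0,0,0],"gripper":45}])

```text
time: 28.82
tcp_pos: [502.9, -16.4, 240.9]
eef_rot: [0.689, 0.689, 0.163, -0.157]
force: [-0.4, 0.5, -0.8]
finger_gap: 55.4
grasp_force: 63.7
```

Request:
arm_command(plan=[{"twist":[0,0.47,0],"linear":[0,0,0],"gripper":45},{"twist":[0,0,0],"linear":[0,0,0],"gripper":45}])

```text
time: 29.08
tcp_pos: [502.4, -17.2, 239.3]
eef_rot: [0.684, 0.682, 0.184, -0.182]
force: [-0.1, 0.3, -1.5]
finger_gap: 55.9
grasp_force: 63.6
```

```bash
python3 - <<'E'
from h import *; from m import slab
goto([547,-303,180],np.pi/2,np.pi/6)
c=cam('scene'); save(c,'scene3.png')
slab(c,((430,580),(-110,80),(180,300)),((4,10,50),(35,255,255)))
slab(cam('top'),((430,580),(-110,80),(180,300)),((4,10,50),(35,255,255)))
im=cv2.imread('pics/scene3.png')[60:300,220:480]; cv2.imwrite('pics/s3.png',cv2.resize(im,None,fx=2.4,fy=2.4))
E
```

```text
t 29.07 tcp [502.4 -17.2 239.3] j [-0.46  0.37 -0.23  1.22  0.47  1.05] gap 55.9 F [-0.1  0.3 -1.5] grip 63.6
toolx [0.002 0.866 0.5  ] toolz [ 0.004  0.5   -0.866]
shift units [-13.85   2.28  -4.56]
turn units [ 0.029  0.002 -0.014]
n 731 ctr [515.5 -30.6 243.2] axis [-0.067 -0.998 -0.01 ] normal [ 0.136 -0.019  0.991] len 146.6 mid [516.2 -20.8 243.3] z 223.5 297.1
 tool frame mid [-1.9 13.5 -5. ] axis [-0.869 -0.065 -0.49 ]
n 685 ctr [503.4   3.5 250.3] axis [ 0.036 -0.998  0.05 ] normal [0.064 0.052 0.997] len 100.3 mid [503.4   2.3 250.3] z 241.2 299.8
 tool frame mid [20.8  0.5  0.6] axis [-0.84   0.038 -0.541]
```

View pics/s3.png

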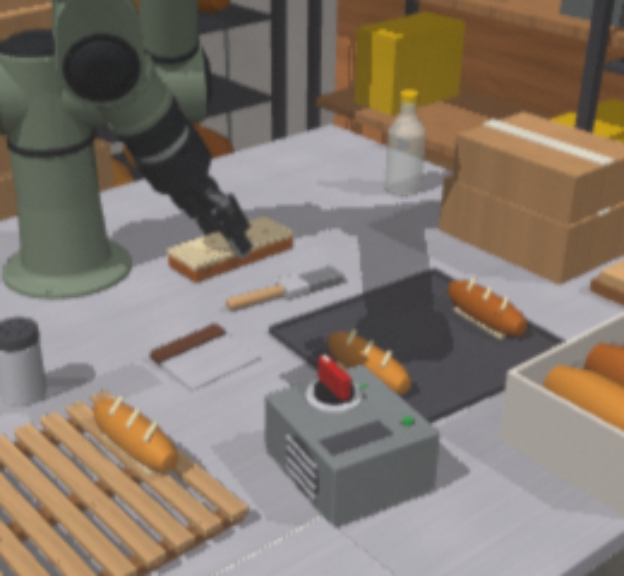

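Request:
arm_command(plan=[{"twist":[0,0,0],"linear":[-0.826,0.159,-0.477],"gripper":45},{"twist":[0,0,0],"linear":[-0.826,0.159,-0.477],"gripper":45},{"twist":[0,0,0],"linear":[-0.826,0.159,-0.477],"gripper":45},{"twist":[0,0,0],"linear":[-0.826,0.159,-0.477],"gripper":45},{"twist":[0,0,0],"linear":[-0.826,0.159,-0.477],"gripper":45}])

```text
time: 29.8
tcp_pos: [519.1, -113.1, 240.8]
eef_rot: [0.683, 0.683, 0.185, -0.181]
force: [-0.5, -0.1, -1.2]
finger_gap: 55.7
grasp_force: 63.8
```

Request:
arm_command(plan=[{"twist":[0,0,0],"linear":[-0.826,0.159,-0.477],"gripper":45},{"twist":[0,0,0],"linear":[-0.826,0.159,-0.477],"gripper":45},{"twist":[0,0,0],"linear":[-0.826,0.159,-0.477],"gripper":45},{"twist":[0,0,0],"linear":[-0.826,0.159,-0.477],"gripper":45},{"twist":[0,0,0],"linear":[-0.826,0.159,-0.477],"gripper":45}])

```text
time: 30.42
tcp_pos: [534.7, -208.4, 240.8]
eef_rot: [0.683, 0.683, 0.185, -0.181]
force: [0.5, 0.3, -0.8]
finger_gap: 56.0
grasp_force: 63.8
```

Request:
arm_command(plan=[{"twist":[0,0,0],"linear":[-0.826,0.159,-0.477],"gripper":45},{"twist":[0,0,0],"linear":[-0.826,0.159,-0.477],"gripper":45},{"twist":[0,0,0],"linear":[-0.826,0.159,-0.477],"gripper":45},{"twist":[0,0,0],"linear":[-0.826,0.159,-0.477],"gripper":45},{"twist":[0,0,0],"linear":[-0.826,0.159,-0.477],"gripper":45}])

```text
time: 31.05
tcp_pos: [550.3, -303.8, 240.7]
eef_rot: [0.683, 0.683, 0.185, -0.181]
force: [0.1, 0.3, -1.8]
finger_gap: 56.0
grasp_force: 63.8
```

Request:
arm_command(plan=[{"twist":[-0.5,0,0.866],"linear":[0,0,0],"gripper":45},{"twist":[-0.5,0,0.866],"linear":[0,0,0],"gripper":45},{"twist":[-0.5,0,0.866],"linear":[0,0,0],"gripper":45},{"twist":[-0.5,0,0.866],"linear":[0,0,0],"gripper":45},{"twist":[-0.5,0,0.866],"linear":[0,0,0],"gripper":45}])

```text
time: 31.68
tcp_pos: [550.0, -303.4, 240.8]
eef_rot: [0.886, 0.382, 0.24, -0.101]
force: [0.6, -0.6, -1.7]
finger_gap: 56.0
grasp_force: 63.9
```

Request:
arm_command(plan=[{"twist":[-0.5,0,0.866],"linear":[0,0,0],"gripper":45},{"twist":[-0.5,0,0.866],"linear":[0,0,0],"gripper":45},{"twist":[-0.5,0,0.866],"linear":[0,0,0],"gripper":45},{"twist":[-0.5,0,0.866],"linear":[0,0,0],"gripper":45},{"twist":[-0.5,0,0.866],"linear":[0,0,0],"gripper":45}])

```text
time: 32.3
tcp_pos: [549.7, -303.1, 240.9]
eef_rot: [0.965, 0.03, 0.261, -0.008]
force: [-0.3, -0.4, -2.0]
finger_gap: 55.8
grasp_force: 63.9
```

Request:
arm_command(plan=[{"twist":[-0.12,0,0.21],"linear":[0,0,0],"gripper":45},{"twist":[0,0,0],"linear":[0,0,0],"gripper":45}])

```text
time: 32.55
tcp_pos: [550.0, -302.3, 241.0]
eef_rot: [0.965, 0.016, 0.261, -0.004]
force: [-0.4, -0.5, -1.4]
finger_gap: 55.8
grasp_force: 63.9
```

```bash
python3 - <<'E'
from h import *; from m import slab
goto([550,-303,60],.035,np.pi/6)
for n in('scene','top'): slab(cam(n),((430,670),(-360,-250),(180,275)),((4,10,50),(35,255,255)))
E
```

```text
t 32.55 tcp [ 550.  -302.3  241. ] j [-0.81  0.19 -0.48  0.52  0.38  2.38] gap 55.8 F [-0.4 -0.5 -1.4] grip 63.9
toolx [0.863 0.029 0.505] toolz [ 0.504  0.017 -0.863]
shift units [-4.57  0.03  7.81]
turn units [ 0.006 -0.035 -0.009]
n 989 ctr [ 571.4 -305.1  246.4] axis [-0.999 -0.005  0.053] normal [-0.054  0.085 -0.995] len 143.6 mid [ 552.7 -305.2  247.4] z 225.4 273.5
 tool frame mid [ 5.3  2.6 -4.3] axis [-0.835 -0.029 -0.55 ]
n 627 ctr [ 578.1 -301.8  251.1] axis [-0.986 -0.164  0.038] normal [0.036 0.014 0.999] len 92.7 mid [ 576.8 -302.1  251.2] z 226.7 274.4
 tool frame mid [27.9  0.1  4.6] axis [-0.836  0.131 -0.533]
```

Request:
arm_command(plan=[{"twist":[0,0.2,0],"linear":[0,0,0],"gripper":45},{"twist":[0,0,0],"linear":[-0.58,0,0.97],"gripper":45},{"twist":[0,0,0],"linear":[-0.58,0,0.97],"gripper":45},{"twist":[0,0,0],"linear":[-0.58,0,0.97],"gripper":45},{"twist":[0,0,0],"linear":[-0.58,0,0.97],"gripper":45}])

```text
time: 33.28
tcp_pos: [552.0, -302.6, 149.8]
eef_rot: [0.961, 0.016, 0.276, -0.004]
force: [0.8, 0.2, -2.1]
finger_gap: 56.1
grasp_force: 64.0
```

Request:
arm_command(plan=[{"twist":[0,0,0],"linear":[-0.58,0,0.97],"gripper":45},{"twist":[0,0,0],"linear":[-0.58,0,0.97],"gripper":45},{"twist":[0,0,0],"linear":[-0.58,0,0.97],"gripper":45},{"twist":[0,0,0],"linear":[-0.5,0,0.8],"gripper":45},{"twist":[0,0,0],"linear":[0,0,0],"gripper":45}])

```text
time: 33.9
tcp_pos: [552.4, -301.5, 62.1]
eef_rot: [0.961, 0.015, 0.275, -0.006]
force: [-0.6, 0.5, -1.8]
finger_gap: 56.0
grasp_force: 63.9
```

```bash
python3 - <<'E'
from h import *; from m import slab
goto([548,-303,45],.035,np.pi/6)
for n in('scene','top'): slab(cam(n),((430,670),(-350,-250),(42,100)),((15,10,90),(35,140,255)))
c=cam('scene'); slab(c,((430,670),(-350,-250),(34,100)),((4,10,50),(35,255,255)))
E
```

```text
t 33.9 tcp [ 552.4 -301.5   62.1] j [-0.81  0.45 -0.71  0.02  0.41  2.38] gap 56.0 F [-0.6  0.5 -1.8] grip 63.9
toolx [0.848 0.026 0.529] toolz [ 0.529  0.019 -0.849]
shift units [-0.64  0.07  0.61]
turn units [-0.007 -0.227 -0.024]
n 726 ctr [ 565.1 -300.4   71.4] axis [-0.998  0.062 -0.02 ] normal [-0.019  0.012  1.   ] len 147.2 mid [ 552.7 -299.6   71.1] z 61.5 96.9
 tool frame mid [ 3.8 -2.5 -6.7] axis [-0.854 -0.095 -0.511]
n 493 ctr [ 580.3 -302.7   74.1] axis [-0.977 -0.213 -0.014] normal [-0.02   0.024  1.   ] len 99.0 mid [ 577.6 -303.3   74.1] z 54.8 90.3
 tool frame mid [25.4  1.5  4.4] axis [-0.841  0.181 -0.511]
n 933 ctr [ 572.8 -301.9   71.7] axis [-0.995  0.089  0.044] normal [ 0.032 -0.122  0.992] len 147.0 mid [ 555.3 -300.3   72.5] z 50.0 99.5
 tool frame mid [ 5.2 -2.4 -5.8] axis [-0.817 -0.121 -0.564]
```

Request:
arm_command(plan=[{"twist":[0,-0.12,0],"linear":[0,0,0],"gripper":45},{"twist":[0,0,0],"linear":[-0.33,0.035,0.295],"gripper":45},{"twist":[0,0,0],"linear":[-0.33,0.035,0.295],"gripper":45},{"twist":[0,0,0],"linear":[0,0,0],"gripper":45}])

```text
time: 34.55
tcp_pos: [547.5, -303.1, 45.8]
eef_rot: [0.964, 0.015, 0.267, -0.005]
force: [-0.2, -0.2, -2.3]
finger_gap: 55.7
grasp_force: 64.0
```

Request:
arm_command(plan=[{"twist":[0,0,0],"linear":[-0.05,0,0.085],"gripper":45},{"twist":[0,0,0],"linear":[0,0,0],"gripper":45}])

```text
time: 34.8
tcp_pos: [548.6, -303.8, 45.1]
eef_rot: [0.963, 0.016, 0.267, -0.004]
force: [0.1, 0.0, -1.1]
finger_gap: 55.5
grasp_force: 64.0
```

Request:
arm_command(plan=[{"twist":[0,0,0],"linear":[-0.05,0,0.085],"gripper":45},{"twist":[0,0,0],"linear":[0,0,0],"gripper":45}])

```text
time: 35.05
tcp_pos: [549.0, -303.9, 44.1]
eef_rot: [0.963, 0.016, 0.268, -0.004]
force: [-3.6, 0.3, 5.4]
finger_gap: 55.7
grasp_force: 64.7
```

Request:
arm_command(plan=[{"twist":[0,0,0],"linear":[-0.02,0,0.045],"gripper":45},{"twist":[0,0,0],"linear":[0,0,0],"gripper":45}])

```text
time: 35.3
tcp_pos: [549.0, -303.9, 44.0]
eef_rot: [0.963, 0.016, 0.269, -0.004]
force: [-9.6, 2.4, 14.7]
finger_gap: 55.7
grasp_force: 65.9
```

Request:
arm_command(plan=[{"twist":[0,0,0],"linear":[0.02,0,-0.045],"gripper":45},{"twist":[0,0,0],"linear":[0,0,0],"gripper":45},{"twist":[0,0,0],"linear":[0,0,0],"gripper":58},{"twist":[0,0,0],"linear":[0,0,0],"gripper":62},{"twist":[0,0,0],"linear":[0,0,0],"gripper":68}], newtons=20)

```text
time: 35.92
tcp_pos: [548.6, -303.8, 43.0]
eef_rot: [0.963, 0.016, 0.267, -0.004]
force: [0.6, 0.1, 0.3]
finger_gap: 68.1
grasp_force: 0.0
```

Request:
arm_command(plan=[{"twist":[0,0,0],"linear":[0,0,0],"gripper":78},{"twist":[0,0,0],"linear":[0,0,0],"gripper":85},{"twist":[0,0,0],"linear":[0,0,0],"gripper":85},{"twist":[0,0,0],"linear":[0,0,0],"gripper":85}])

```text
time: 36.42
tcp_pos: [548.6, -303.8, 43.2]
eef_rot: [0.963, 0.016, 0.267, -0.004]
force: [-0.3, -0.1, -0.5]
finger_gap: 85.3
grasp_force: 0.0
```

```bash
python3 - <<'E'
from h import *; from m import slab
goto(None)
c=cam('scene'); slab(c,((430,670),(-350,-250),(40,100)),((15,10,90),(35,140,255)))
E
```

```text
t 36.42 tcp [ 548.6 -303.8   43.2] j [-0.82  0.48 -0.71 -0.    0.4   2.37] gap 85.3 F [-0.3 -0.1 -0.5] grip 0.0
toolx [0.856 0.028 0.516] toolz [ 0.515  0.017 -0.857]
n 835 ctr [ 555.8 -305.7   52.9] axis [-1.    -0.028  0.012] normal [0.011 0.042 0.999] len 146.4 mid [ 548.7 -305.9   53. ] z 43.8 99.7
 tool frame mid [ 5.1  2.1 -8.4] axis [-0.851 -0.004 -0.526]
```

Request:
arm_command(plan=[{"twist":[0,0,0],"linear":[0,0,-0.5],"gripper":85},{"twist":[0,0,0],"linear":[0,0,-1],"gripper":85},{"twist":[0,0,0],"linear":[0,0,-1],"gripper":85},{"twist":[0,0,0],"linear":[0,0,-1],"gripper":85},{"twist":[0,0,0],"linear":[0,0,-1],"gripper":85}])

```text
time: 37.1
tcp_pos: [501.6, -305.3, 121.5]
eef_rot: [0.963, 0.016, 0.268, -0.004]
force: [0.8, -0.0, -0.1]
finger_gap: 84.9
grasp_force: 0.0
```

Request:
arm_command(plan=[{"twist":[0,0,0],"linear":[0,0,-1],"gripper":85},{"twist":[0,0,0],"linear":[0,0,-1],"gripper":85},{"twist":[0,0,0],"linear":[0,0,-1],"gripper":85},{"twist":[0,0,0],"linear":[0,0,-1],"gripper":85},{"twist":[0,0,0],"linear":[0,0,-1],"gripper":85}])

```text
time: 37.72
tcp_pos: [450.0, -306.8, 207.1]
eef_rot: [0.963, 0.016, 0.268, -0.004]
force: [-0.2, 0.2, -0.5]
finger_gap: 84.6
grasp_force: 0.0
```

Request:
arm_command(plan=[{"twist":[0,-1,0],"linear":[0,0,0],"gripper":85},{"twist":[0,-1,0],"linear":[0,0,0],"gripper":85},{"twist":[0,-1,0],"linear":[0,0,0],"gripper":85},{"twist":[0,-0.6,0],"linear":[0,0,0],"gripper":85},{"twist":[0,0,0],"linear":[0,0,0],"gripper":85}])

```text
time: 38.35
tcp_pos: [451.8, -306.7, 206.1]
eef_rot: [1.0, 0.017, 0.001, -0.0]
force: [0.6, 0.7, -0.2]
finger_gap: 84.6
grasp_force: 0.0
```

```bash
python3 - <<'E'
from h import *; from m import slab,comps
goto([657,11,200],.035,0)
for n in('top','scene'):
    c=cam(n); comps(c,(15,8,90),(35,140,255),(42,62),100,(430,680,-360,-240))
save(c,'scene4.png')
im=cv2.imread('pics/scene4.png')[150:390,140:440]; cv2.imwrite('pics/s4.png',cv2.resize(im,None,fx=2.2,fy=2.2))
E
```

```text
t 38.35 tcp [ 451.8 -306.7  206.1] j [-0.73  0.34 -0.25  0.99  0.    2.37] gap 84.6 F [ 0.6  0.7 -0.2] grip 0.0
toolx [0.999 0.035 0.002] toolz [ 0.002  0.    -1.   ]
shift units [ 10.81 -15.52   0.33]
turn units [-0.    -0.016 -0.001]
 px [412. 174.] 704 ctr [ 552.3 -305. ] size [ 60.8 138.1] ang 0.042 z80 56.9 zmed 53.6
 px [242. 263.] 838 ctr [ 548.4 -304.5] size [ 60.4 148.4] ang 0.043 z80 54.0 zmed 52.8
```

View pics/s4.png

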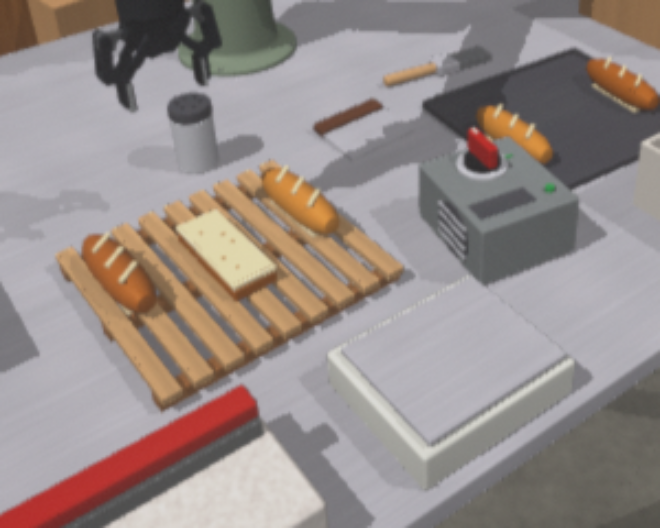

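Request:
arm_command(plan=[{"twist":[0,0,-1],"linear":[0,0,0],"gripper":85},{"twist":[0,0,-1],"linear":[0,0,0],"gripper":85},{"twist":[0,0,-1],"linear":[0,0,0],"gripper":85},{"twist":[0,0,-1],"linear":[0,0,0],"gripper":85},{"twist":[0,0,-1],"linear":[0,0,0],"gripper":85}])

```text
time: 39.08
tcp_pos: [449.4, -307.0, 206.2]
eef_rot: [0.924, 0.383, 0.001, 0.001]
force: [-0.2, -0.2, -0.3]
finger_gap: 85.4
grasp_force: 0.0
```

Request:
arm_command(plan=[{"twist":[0,0,-1],"linear":[0,0,0],"gripper":85},{"twist":[0,0,-1],"linear":[0,0,0],"gripper":85},{"twist":[0,0,-1],"linear":[0,0,0],"gripper":85},{"twist":[0,0,-1],"linear":[0,0,0],"gripper":85},{"twist":[0,0,-1],"linear":[0,0,0],"gripper":85}])

```text
time: 39.7
tcp_pos: [449.4, -307.0, 206.2]
eef_rot: [0.719, 0.695, 0.001, 0.001]
force: [0.8, 0.8, 0.0]
finger_gap: 84.9
grasp_force: 0.0
```

Request:
arm_command(plan=[{"twist":[0,0,-1],"linear":[0,0,0],"gripper":85},{"twist":[0,0,-1],"linear":[0,0,0],"gripper":85},{"twist":[0,0,-1],"linear":[0,0,0],"gripper":85},{"twist":[0,0,-1],"linear":[0,0,0],"gripper":85},{"twist":[0,0,-1],"linear":[0,0,0],"gripper":85}])

```text
time: 40.33
tcp_pos: [449.4, -307.0, 206.3]
eef_rot: [0.415, 0.91, 0.001, 0.001]
force: [1.2, 0.3, -0.3]
finger_gap: 84.8
grasp_force: 0.0
```

Request:
arm_command(plan=[{"twist":[0,0,-1],"linear":[0,0,0],"gripper":85},{"twist":[0,0,-1],"linear":[0,0,0],"gripper":85},{"twist":[0,0,-1],"linear":[0,0,0],"gripper":85},{"twist":[0,0,-1],"linear":[0,0,0],"gripper":85},{"twist":[0,0,-0.6],"linear":[0,0,0],"gripper":85}])

```text
time: 40.95
tcp_pos: [449.4, -307.0, 206.3]
eef_rot: [0.083, 0.997, 0.0, 0.001]
force: [-0.9, 0.5, 0.3]
finger_gap: 85.2
grasp_force: 0.0
```

Request:
arm_command(plan=[{"twist":[0,0,0],"linear":[-0.41,0.967,0],"gripper":60},{"twist":[0,0,0],"linear":[-0.41,0.967,0],"gripper":60},{"twist":[0,0,0],"linear":[-0.41,0.967,0],"gripper":60},{"twist":[0,0,0],"linear":[-0.41,0.967,0],"gripper":60},{"twist":[0,0,0],"linear":[-0.41,0.967,0],"gripper":60}])

```text
time: 41.58
tcp_pos: [506.4, -218.3, 206.4]
eef_rot: [0.085, 0.996, 0.0, 0.001]
force: [0.0, 0.0, -0.4]
finger_gap: 60.0
grasp_force: 0.0
```

Request:
arm_command(plan=[{"twist":[0,0,0],"linear":[-0.41,0.967,0],"gripper":60},{"twist":[0,0,0],"linear":[-0.41,0.967,0],"gripper":60},{"twist":[0,0,0],"linear":[-0.41,0.967,0],"gripper":60},{"twist":[0,0,0],"linear":[-0.41,0.967,0],"gripper":60},{"twist":[0,0,0],"linear":[-0.41,0.967,0],"gripper":60}])

```text
time: 42.2
tcp_pos: [564.4, -129.2, 206.3]
eef_rot: [0.084, 0.996, -0.0, 0.001]
force: [-0.0, -0.5, -0.1]
finger_gap: 60.0
grasp_force: 0.0
```

Request:
arm_command(plan=[{"twist":[0,0,0],"linear":[-0.41,0.967,0],"gripper":60},{"twist":[0,0,0],"linear":[-0.41,0.967,0],"gripper":60},{"twist":[0,0,0],"linear":[-0.41,0.967,0],"gripper":60},{"twist":[0,0,0],"linear":[-0.41,0.967,0],"gripper":60},{"twist":[0,0,0],"linear":[-0.41,0.967,0],"gripper":60}])

```text
time: 42.82
tcp_pos: [621.4, -40.4, 206.2]
eef_rot: [0.084, 0.996, -0.0, 0.001]
force: [0.2, 0.9, -0.0]
finger_gap: 60.3
grasp_force: 0.0
```

Request:
arm_command(plan=[{"twist":[0,0,0],"linear":[-0.41,0.967,0],"gripper":60},{"twist":[0,0,0],"linear":[-0.41,0.967,0],"gripper":60},{"twist":[0,0,0],"linear":[-0.41,0.967,0],"gripper":60},{"twist":[0,0,0],"linear":[0,0,0],"gripper":60}])

```text
time: 43.32
tcp_pos: [655.4, 13.0, 206.1]
eef_rot: [0.083, 0.997, 0.0, 0.001]
force: [-0.2, -0.7, -0.3]
finger_gap: 60.2
grasp_force: 0.0
```

```bash
python3 - <<'E'
from h import *; from m import comps
goto([657,11,106],np.pi-.17,0)
for n in('wrist','scene'):
    c=cam(n); print(n); comps(c,(172,120,60),(180,255,255),(115,150),20,(600,720,-60,80)); comps(c,(0,150,60),(3,255,255),(115,150),20,(600,720,-60,80))
E
```

```text
t 43.33 tcp [655.4  13.  206.1] j [-0.09  0.54  0.07  1.1   0.    0.07] gap 60.2 F [-0.2 -0.7 -0.3] grip 0.0
toolx [-0.986  0.166 -0.002] toolz [ 0.002 -0.    -1.   ]
shift units [-0.09 -0.09  5.  ]
turn units [0.001 0.012 0.022]
wrist
 px [316. 205.] 1501 ctr [652.2  14. ] size [13.6 54.8] ang -0.166 z80 130.6 zmed 129.9
scene
 px [359. 216.] 95 ctr [657.8  12. ] size [13.1 51.1] ang -0.163 z80 131.6 zmed 127.6
```

Request:
arm_command(plan=[{"twist":[0,0,0],"linear":[0,-0.03,1],"gripper":60},{"twist":[0,0,0],"linear":[0,0,1],"gripper":60},{"twist":[0,0,0],"linear":[0,0,1],"gripper":60},{"twist":[0,0,0],"linear":[0,0,1],"gripper":60},{"twist":[0,0,0],"linear":[0,0,0.9],"gripper":60}])

```text
time: 44.05
tcp_pos: [654.4, 10.0, 107.7]
eef_rot: [0.085, 0.996, -0.0, 0.001]
force: [0.2, -0.3, 0.2]
finger_gap: 60.3
grasp_force: 0.0
```

Request:
arm_command(plan=[{"twist":[0,0,0],"linear":[0,0,0],"gripper":40},{"twist":[0,0,0],"linear":[0,0,0],"gripper":20},{"twist":[0,0,0],"linear":[0,0,0],"gripper":5},{"twist":[0,0,0],"linear":[0,0,0],"gripper":5},{"twist":[0,0,0],"linear":[0,0,0],"gripper":5}], newtons=60)

```text
time: 44.68
tcp_pos: [655.8, 13.7, 109.6]
eef_rot: [0.083, 0.997, 0.003, 0.002]
force: [1.9, 7.9, -1.1]
finger_gap: 12.9
grasp_force: 60.1
```

```bash
python3 - <<'E'
from h import *
goto([655.5,12.5,106],np.pi-.17,0)
E
```

```text
t 44.67 tcp [655.8  13.7 109.6] j [-0.09  0.61 -0.06  0.9   0.01  0.07] gap 12.9 F [ 1.9  7.9 -1.1] grip 60.1
toolx [-0.986  0.166 -0.004] toolz [ 0.005  0.005 -1.   ]
shift units [ 0.01 -0.06  0.18]
turn units [0.039 0.024 0.021]
```

Request:
arm_command(plan=[{"twist":[0,0,0],"linear":[0,0.15,0],"gripper":5},{"twist":[0,0,1],"linear":[0,0,0],"gripper":5},{"twist":[0,0,1],"linear":[0,0,0],"gripper":5},{"twist":[0,0,1],"linear":[0,0,0],"gripper":5},{"twist":[0,0,1],"linear":[0,0,0],"gripper":5}])

```text
time: 45.3
tcp_pos: [655.4, 13.1, 109.5]
eef_rot: [0.377, 0.926, -0.0, 0.001]
force: [-0.8, -0.5, 3.8]
finger_gap: 13.0
grasp_force: 60.6
```

Request:
arm_command(plan=[{"twist":[0,0,1],"linear":[0,0,0],"gripper":5},{"twist":[0,0,1],"linear":[0,0,0],"gripper":5},{"twist":[0,0,1],"linear":[0,0,0],"gripper":5},{"twist":[0,0,0.8],"linear":[0,0,0],"gripper":5},{"twist":[0,0,0],"linear":[0,0,0],"gripper":5}])

```text
time: 45.92
tcp_pos: [654.6, 12.7, 109.5]
eef_rot: [0.62, 0.784, -0.001, 0.001]
force: [-4.1, -2.3, 5.4]
finger_gap: 12.9
grasp_force: 60.9
```

```bash
python3 - <<'E'
from h import *
goto([655.5,12.5,106],np.pi-.17-1.25,0); s=bot.read_state(); print(np.round(s['wrist_torque'],2), s['joints'][5])
E
```

```text
t 45.92 tcp [654.6  12.7 109.5] j [-0.09  0.61 -0.06  0.9  -0.    1.25] gap 12.9 F [-4.1 -2.3  5.4] grip 60.9
toolx [-0.23   0.973 -0.003] toolz [ 0.001 -0.002 -1.   ]
shift units [-0.02  0.04  0.17]
turn units [0.003 0.018 0.544]
[-0.41  1.1   0.21] 1.246334187348659
```

Request:
arm_command(plan=[{"twist":[0,0,0.4],"linear":[0,0,0],"gripper":5},{"twist":[0,0,0.3],"linear":[0,0,0],"gripper":5},{"twist":[0,0,0],"linear":[0,0,0],"gripper":5},{"twist":[0,0,0],"linear":[0,0,0],"gripper":5},{"twist":[0,0,0],"linear":[0,0,0],"gripper":5}])

```text
time: 46.55
tcp_pos: [654.4, 12.7, 109.5]
eef_rot: [0.66, 0.751, -0.001, 0.001]
force: [-5.4, -1.9, 6.1]
finger_gap: 12.5
grasp_force: 61.2
```

```bash
python3 - <<'E'
from h import *; from m import comps
goto(None,np.pi-.17-1.25,0); s=bot.read_state(); print(np.round(s['wrist_torque'],2), s['joints'][5])
for n in('wrist','scene'):
    c=cam(n); print(n); comps(c,(172,120,60),(180,255,255),(115,150),20,(600,720,-60,80))
E
```

```text
t 46.55 tcp [654.4  12.7 109.5] j [-0.09  0.61 -0.06  0.9  -0.    1.35] gap 12.5 F [-5.4 -1.9  6.1] grip 61.2
toolx [-0.128  0.992 -0.003] toolz [ 0.001 -0.003 -1.   ]
turn units [ 0.002  0.018 -0.147]
[-0.49  1.13  0.46] 1.3499075850776554
wrist
scene
```

Request:
arm_command(plan=[{"twist":[0,0,0.3],"linear":[0,0,0],"gripper":5},{"twist":[0,0,0],"linear":[0,0,0],"gripper":5},{"twist":[0,0,0],"linear":[0,0,0],"gripper":5},{"twist":[0,0,0],"linear":[0,0,0],"gripper":5},{"twist":[0,0,0],"linear":[0,0,0],"gripper":5}])

```text
time: 47.28
tcp_pos: [654.4, 12.7, 109.5]
eef_rot: [0.676, 0.737, -0.001, 0.001]
force: [-4.7, -3.5, 6.2]
finger_gap: 12.7
grasp_force: 63.2
```

```bash
python3 - <<'E'
from h import *; from m import comps
goto(None,np.pi-.17-1.25,0); s=bot.read_state(); print(np.round(s['wrist_torque'],2), s['joints'][5])
c=cam('wrist'); save(c,'w5.png')
c=cam('scene'); P=cloud(c); h=cv2.cvtColor(c['img'],cv2.COLOR_RGB2HSV); m=((h[...,0]>168)|(h[...,0]<4))&(h[...,1]>130)&(abs(P[...,0]-655)<60)&(abs(P[...,1]-12)<60)&(P[...,2]>95); p=P[m]; print(len(p)); 
if len(p)>5: print(p.min(0).round(),p.max(0).round(),cv2.fitLine(p[:,:2].astype(np.float32),2,0,.01,.01).ravel())
E
```

```text
t 47.27 tcp [654.4  12.7 109.5] j [-0.09  0.61 -0.06  0.9  -0.    1.39] gap 12.7 F [-4.7 -3.5  6.2] grip 63.2
toolx [-0.085  0.996 -0.003] toolz [ 0.001 -0.003 -1.   ]
turn units [ 0.002  0.02  -0.435]
[-0.52  1.15  1.04] 1.3932591463573984
72
[649. -15. 104.] [666.  38. 135.] [ 8.8708185e-02 -9.9605763e-01  6.5952795e+02 -6.6500945e+00]
```

View pics/w5.png

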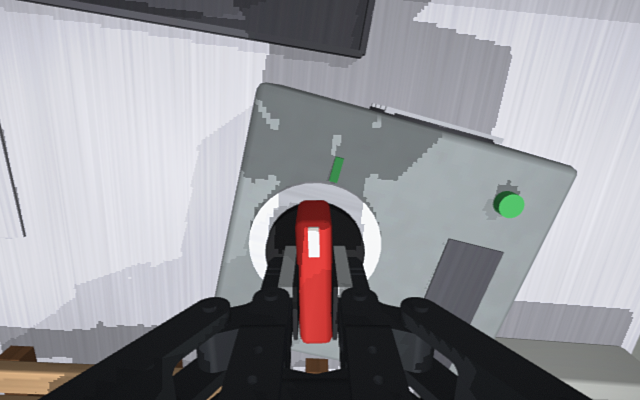

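Request:
arm_command(plan=[{"twist":[0,0,-0.4],"linear":[0,0,0],"gripper":5},{"twist":[0,0,0],"linear":[0,0,0],"gripper":85},{"twist":[0,0,0],"linear":[0,0,0],"gripper":85},{"twist":[0,0,0],"linear":[0,0,0],"gripper":85},{"twist":[0,0,0],"linear":[0,0,0],"gripper":85}])

```text
time: 48.0
tcp_pos: [655.4, 14.1, 108.3]
eef_rot: [0.655, 0.756, 0.001, 0.001]
force: [0.6, -0.3, 0.1]
finger_gap: 83.7
grasp_force: 0.0
```

Request:
arm_command(plan=[{"twist":[0,0,0],"linear":[0,0,0],"gripper":85},{"twist":[0,0,0],"linear":[0,0,-0.5],"gripper":85},{"twist":[0,0,0],"linear":[0,0,-1],"gripper":85},{"twist":[0,0,0],"linear":[0,0,-1],"gripper":85},{"twist":[0,0,0],"linear":[0,0,-1],"gripper":85}])

```text
time: 48.62
tcp_pos: [655.3, 13.9, 179.8]
eef_rot: [0.655, 0.756, 0.001, 0.001]
force: [1.1, 0.3, 0.4]
finger_gap: 85.1
grasp_force: 0.0
```

Request:
arm_command(plan=[{"twist":[0,0,0],"linear":[0,0,-1],"gripper":85},{"twist":[0,0,0],"linear":[0,0,-1],"gripper":85},{"twist":[0,0,0],"linear":[0,0,0],"gripper":85}])

```text
time: 49.0
tcp_pos: [656.4, 13.7, 220.8]
eef_rot: [0.655, 0.756, 0.002, 0.002]
force: [0.4, 0.5, -0.8]
finger_gap: 85.1
grasp_force: 0.0
```

```bash
python3 - <<'E'
from h import *; from m import comps
goto(None)
c=cam('scene'); comps(c,(172,120,60),(180,255,255),(95,150),10,(600,720,-60,80)); comps(c,(15,8,90),(35,140,255),(42,62),100,(430,680,-360,-240)); comps(c,(4,90,50),(22,255,255),(40,80),60)
c=cam('wrist'); comps(c,(172,120,60),(180,255,255),(115,150),20,(600,720,-60,80))
E
```

```text
t 49.0 tcp [656.4  13.7 220.8] j [-0.09  0.53  0.09  1.13  0.    1.34] gap 85.1 F [ 0.4  0.5 -0.8] grip 0.0
toolx [-0.142  0.99  -0.001] toolz [ 0.006 -0.    -1.   ]
 px [242. 263.] 841 ctr [ 548.2 -305. ] size [ 59.8 148.8] ang 0.047 z80 54.0 zmed 52.8
 px [422. 184.] 165 ctr [554.2 393.5] size [ 31.3 130.1] ang -0.068 z80 49.6 zmed 46.5
 px [373. 207.] 213 ctr [552.4 159.2] size [ 37.3 134.6] ang -0.055 z80 49.1 zmed 46.2
 px [276. 241.] 541 ctr [ 527.4 -189.5] size [ 39.6 146.8] ang 0.063 z80 72.3 zmed 65.9
 px [194. 274.] 641 ctr [ 515.2 -425.2] size [ 46.2 144.6] ang 0.059 z80 72.8 zmed 66.9
 px [243. 273.] 79 ctr [ 561.7 -327.2] size [ 50.1 148.9] ang 0.427 z80 44.4 zmed 42.7
```

```bash
python3 - <<'E'
from h import *; from m import comps
for n in('wrist','scene'):
    c=cam(n); print(n); comps(c,(0,130,40),(4,255,255),(110,150),20,(600,720,-60,80))
E
```

```text
wrist
 px [316. 200.] 1762 ctr [653.3  14.1] size [14.6 55.1] ang -0.169 z80 130.5 zmed 129.6
scene
 px [359. 217.] 119 ctr [657.1  11.1] size [13.  52.7] ang -0.149 z80 131.4 zmed 124.9
```

The starter has sprung back to rest (bar at −0.17 rad, as before), and the slab and loaves are in place.

```bash
python3 -c "
from station import bot
print(bot.close_job())"
```

```text
the job is handed in; nothing more can be done
None
```

I handed the job in at about 49 s of the 72 s allowed, with no verdict returned. By camera, the slab lies pale base up within about 3 mm of the lane's middle and lined up with it. The starter was turned to its stop, held and released, and sprang back to rest. The loaves looked in place; I did not re-measure the bench tools.

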